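# Refit the cover of a battery box

## Task

The cells of the machine's battery box have been changed; now put its loose cover back on. Hook the cover's front lip into the slot under the rail at the box's end while the rear edge is still up, and press it in about 3 mm against the leaf spring there, never so far that the spring is squashed flat. Keep it pushed in like that while you swing the rear edge down until the sprung latch snaps over it and the cover lies flush, then let go. Go by feel: never force the brittle plastic (keep clearly under 40 N), and leave the other things on the bench where they are.

Things in the scene. Friction and masses are not known exactly. Their poses are not given: they have to be found in the camera images.
- battery_box: Battery box on its aluminium plate (204 x 84 x 4 mm, fixed to the bench); pose of the PLATE: origin centre of its underside, x from the slot end (-x; it faces roughly to the robot's right) to the latch end (+x), z up. The grey open-topped case on it (123 x 78 mm, four cells inside, tops z 21 mm) is clamped through long holes anywhere up to 8 mm off centre along x: unmeasured, find it by feel or sight.
- lip_spring (a joint): Travel (m) of the leaf spring in the slot: 0 at rest, stop 0.007 (squashed; keep under 0.006). 2.4 N plus 0.8 N/mm. Case frame = plate's shifted along x by the unmeasured offset; in it, mm: front shelf z 30, x -62..-26; over it the slot under a rail at x -62..-49, z 36..39 (slot 6 high, y +-30, open to +x); spring face at rest x -51.5, y +-23.
- latch_slide (a joint): Travel (m) of the steel spring latch: 0 at rest, up to 0.008 pushed back (+x); 4 N plus 0.4 N/mm. Case frame, mm: nose y +-13, tip x 40.5, flat underside z 35.5; from z 37.5 bevelled back 28 deg from vertical to x 44.5, z 45 (flat top; thumb tab x 58..63 to z 49.5). Rear shelf z 30, x 38..60; rear wall face x 46.5, top z 34; side walls' inner faces y +-35.5, tops z 34.
- cover: Loose grey plastic cover, 63 to 126 g, flat on the bench, fin up. Origin: centre of the plate's underside; x from lip (-x) to rear edge (+x), z up. Plate 90 (x) by 67 (y) by 4 mm (z 0..4). Grip fin on it: 12 mm thick (y +-6), 44 long (x -12..32), top z 24 mm: grasp it across, or press on it. Fitted: axes along the box's, origin at x 1.5 (case), z 30 mm.
- lip_edge (a point): Middle of the lip's free edge, on the underside: x -54, y 0, z 0 mm of the cover. The lip is a flat tongue on the front edge, x -54..-45, y +-28, 3 mm thick (z 0..3). It enters the slot with the rear edge raised 9 to 22 deg and touches the leaf spring at x -51.5 mm of the case; pressed in 3 mm it is at -54.5. After the snap the spring moves it back to -52.5.
- rear_edge (a point): Middle of the cover's rear edge, on its underside: x 45, y 0, z 0 mm of the cover. Pressed down on the latch's bevel with the lip held 2.5 to 4 mm in against the spring, it drives the latch back and snaps under it: about 8 to 20 N down on the fin. With the lip pressed in less than 2 mm it lands on the latch's flat top and will not go in.
- spent_cell: Old round cell, 14 x 50 x 14 mm, lying on the bench to the left; leave it.
- screwdriver: Small red-handled screwdriver, 14 x 147 x 14 mm, lying behind the cover; leave it.
Not all that is in view belongs to the job. Leave any pink look-alike of the cover alone.

How it is judged:
On the way:
1. the lip is hooked in the slot and pushes its leaf spring back while the rear edge is still up (value of joint lip_spring above 0.0015 m and z of lip_edge in the frame of battery_box between 0.027 and 0.0355 m and z of rear_edge in the frame of battery_box above 0.037 m), for 0.1 s.
At the end, for the whole second after the job is handed in: The cover rests flush: lip in the slot against its leaf spring (spring travel over 0.2 mm, lip within 2.5 mm of the seat's height, 4 mm sideways), rear edge within 2 mm of the seat's height, 4 mm sideways, the latch sprung back over it (travel under 1.5 mm); the robot has let go (z of lip_edge in the frame of battery_box between 0.0275 and 0.0325 m and y of lip_edge in the frame of battery_box between -0.004 and 0.004 m and x of lip_edge in the frame of battery_box between -0.065 and -0.041 m and z of rear_edge in the frame of battery_box between 0.0275 and 0.0322 m and y of rear_edge in the frame of battery_box between -0.004 and 0.004 m and value of joint lip_spring above 0.0002 m and value of joint latch_slide below 0.0015 m and linear speed of cover below 0.02 m/s); the robot touches nothing.
It fails at once if the leaf spring in the slot is squashed flat (pushed back more than 6 mm) (value of joint lip_spring above 0.006 m).
It fails at once if the cover is forced against the box with more than 40 N (contact force between cover and battery_box above 40 N).
It fails at once if the old cell or the screwdriver is moved more than 30 mm (distance of any of spent_cell, screwdriver from where it was at the start of the episode above 0.03 m).
It also fails if it takes over 61 s, if anything falls off the work surface, if the arm or the gripper's body presses on something with over 40 N, if the wrist force passes 120 N, or if a joint passes its speed limit or range.

## Robot

A 7-joint arm with a two-finger parallel gripper is mounted at the origin on a cart in front of the work surface, level with it; the furniture and walls round the work are solid. World frame = base frame: x ahead of the robot, y to its left, z up, the work surface at z = 0. Lengths are in m, angles in rad, forces in N, time in s.
With the tool pointing down it reaches from about 0.35 to 0.9 m from the base axis. Payload 8.1 kg.
Tool frame: the origin (TCP) lies on the centre line of the jaws, within the pads' length; the fingertips stand 22 mm ahead of it and the grasp point (between the pads) lies 3 mm ahead of it (arm.finger_overhang is the distance from the TCP to the fingertips, in m); z points along the fingers, y is the direction in which the jaws open and shut (so a half turn about z gives the same grasp; the last joint's range is limited). The gripper opens to 92 mm and grips with 3 to 60 N. Pads are 19 mm wide; open, the fingers measure 130 mm over their backs; the gripper's body (75 mm by 190 mm) begins 47 mm behind the grasp point.
Start: joints at [-0.103, 0.434, 0.025, 1.573, -0.012, 1.134, -0.075], TCP at [0.625, -0, 0.223] pointing down, gripper open.
Joint ranges: [-2.62, 2.62], [-0.44, 2.09], [-1.27, 1.32], [0.08, 2.57], [-1.32, 4.46], [0.12, 2], [-2.74, 2.74]. Speed limits (rad/s): [2.22, 2.22, 3.01, 3.01, 3.14, 3.14, 3.14].

## Interface

Orientations are given as a rotation vector (axis times angle).
In Python, from cell import arm gives the robot as it stands. The module is installed in compiled form; this text tells all that it offers.
- The arm moves only by the tool step_arm, never from a script. Its argument "plan" is a list of rows, each an object of numbers: "wx", "wy", "wz": the turn, a rotation vector about the tool's x, y, z in units of 6 degrees (1.0 is 6 degrees); "tx", "ty", "tz": the shift along the tool's x, y, z in cm; "hand": the opening, from 0 (shut) to 1 (fully open). A call has exactly 10 rows; each row shifts and turns the commanded pose from where the row before left it, along the tool's axes as they then stand; what a row does not reach is not made up. A row lasts 1/12 s, in which the tool goes at most 41.7 mm and 7.16 degrees, less where a joint would pass 70% of its speed; a pose out of reach is approached as far as the arm can. A call is refused whole if a number of a shift passes 4.17 or a number of a turn 1, either way. A call with a gripper value outside its range is refused whole. The fingers move at their own pace and stop on an object; "force" is the grip in N (left out, the last holds). Time passes only in rows, so rows that do not move let the fingers close, or fill a call up. It gives the time, the measured TCP pose, the force and the opening at its end, in the units of the state.
- arm.observe(): the state, without advancing time (a new reading comes with each control period).
- arm.get_image(name): name is "scene" or "side" or "wrist"; returns (picture, depth): 384x512x3 uint8, red, green, blue; 384x512 float32, m along the optical axis (not along the pixel's ray), 0 where there is no reading.
- arm.calibration(name): a dict with "mtx" (3x3 intrinsics, pixels), "dist_coeffs" ([k1, k2, p1, p2, k3] as OpenCV has them; the pictures are not rectified), "R" (3x3) and "t" (3): a world point X has camera coordinates R X + t. Camera axes: x right, y down, z forward; pixel columns grow to the right and rows downward; lengths in m; the calibration is good to about 2 mm. A picture is of the moment at which its call begins: read the wrist's pose just before it. calibration takes no time and is no camera call; for the wrist camera it gives the pose at the moment of the call.
- arm.sign_off(): hands the job in, once; it reports no verdict.
The state is a dict: "clock": time; "joints": joint angles; "dq": joint speeds; "joint_efforts": joint torques, N m; "position": TCP position; "ee_rot": TCP orientation; "force": force on the tool from outside, world axes, zero at the start; "ft_torque": the same for the moment, N m; "width": opening from 0.0 (shut) to 1.0 (fully open).
Only numpy, scipy, OpenCV 4.12 (cv2) and the standard library are available. Lean on these libraries where they do the work, as an engineer would, in place of code of your own. Each camera call takes 0.05 s, during which the arm holds its last target.

## Working session

There is one attempt and no reset: what is moved stays moved. The work goes in short steps, Python scripts to look and compute and a tool call to move; the robot and the scene stay as the last step left them, time stands still between calls to the robot, and variables do not carry over. Pictures are saved under pics/ and viewed, and the job is handed in when it is done.

Besides the shell and the picture viewer there is one more tool, called after "Call:" as name(argument=value, ...) on one line, values as JSON. step_arm: Moves the arm, as the interface text tells. Its arguments: {"type":"object","properties":{"plan":{"type":"array"},"force":{"type":"number"}},"required":["plan"]}

```bash
mkdir -p pics; ls; python3 - <<'E'
from cell import arm
import cv2, numpy as np
print(arm.observe(), arm.finger_overhang)
for n in ["scene","side","wrist"]:
    c=arm.calibration(n); p,d=arm.get_image(n)
    np.savez("pics/%s0.npz"%n,p=p,d=d,**{k:np.array(v) for k,v in c.items()})
    cv2.imwrite("pics/%s0.png"%n,p[:,:,::-1]); print(n,c)
E
```

```text
pics
{'clock': 0.0, 'joints': array([-0.10256887,  0.43521046,  0.02496141,  1.57409264, -0.01159286,
        1.13401818, -0.07510096]), 'dq': array([ 3.49384853e-05, -1.92381430e-03,  1.13626910e-03,  5.24753735e-05,
        1.84799396e-03, -1.29232627e-03,  7.37950836e-04]), 'joint_efforts': array([ 3.89017032e-04, -6.67853522e+01,  9.84863900e-01, -3.14464223e+01,
       -6.05165795e-02,  4.27553023e-02,  1.12382318e-04]), 'position': array([ 6.24476036e-01, -7.34923496e-05,  2.21854361e-01]), 'ee_rot': array([-2.22082300e+00, -2.22062682e+00,  1.91203468e-03]), 'force': array([ 0.44306625, -0.26024516,  0.54531032]), 'ft_torque': array([-0.03952211,  0.05842451,  0.02940963]), 'width': 0.999302919501286} 0.022
scene {'mtx': array([[464.60372123,   0.        , 258.77535768],
       [  0.        , 464.60372123, 194.29445842],
       [  0.        ,   0.        ,   1.        ]]), 'dist_coeffs': array([-0.14177107,  0.        ,  0.        ,  0.        ,  0.        ]), 'R': array([[-0.82468628, -0.56540826,  0.01435423],
       [-0.42134655,  0.59723619, -0.68247785],
       [ 0.377305
[... 336 characters left out ...]
R': array([[ 0.93994735, -0.34130116,  0.00353554],
       [-0.19845841, -0.55492559, -0.80788108],
       [ 0.27769271,  0.75866403, -0.58933492]]), 't': array([-0.59214685,  0.05934773,  1.38374967])}
wrist {'mtx': array([[287.91778232,   0.        , 257.79489764],
       [  0.        , 287.91778232, 192.90207319],
       [  0.        ,   0.        ,   1.        ]]), 'dist_coeffs': array([-0.07146985,  0.        ,  0.        ,  0.        ,  0.        ]), 'R': array([[ 9.99999627e-01, -6.71725636e-04, -5.43217060e-04],
       [-5.00117526e-04, -9.62863286e-01,  2.69988967e-01],
       [-7.04402275e-04, -2.69988595e-01, -9.62863263e-01]]), 't': array([-0.62381982, -0.03389022,  0.39078191])}
```

View pics/scene0.png

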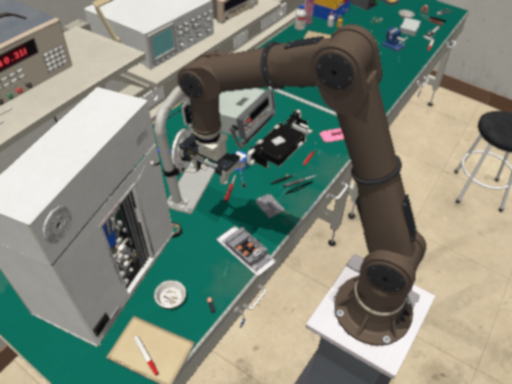

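View pics/side0.png

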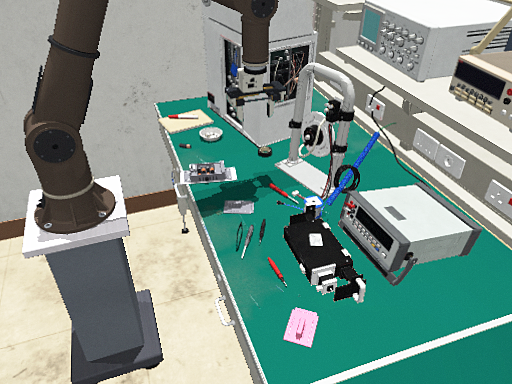

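View pics/wrist0.png

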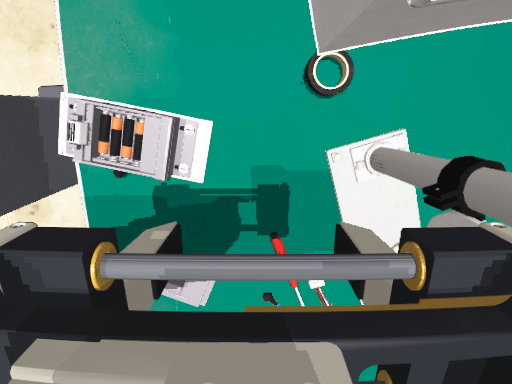

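```bash
cat > h.py <<'E'
import numpy as np, cv2
def load(f):
    z=np.load(f); return {k:z[k] for k in z}
def crop(f,out,x0,y0,w,h,s):
    p=load(f)['p'][y0:y0+h,x0:x0+w,::-1]
    cv2.imwrite(out,cv2.resize(p,None,fx=s,fy=s,interpolation=cv2.INTER_CUBIC))
def ray(z,uv):
    q=cv2.undistortPoints(np.array(uv,float).reshape(-1,1,2),z['mtx'],z['dist_coeffs']).reshape(-1,2)
    return np.c_[q,np.ones(len(q))]
def onplane(z,uv,h):
    r=ray(z,uv)@z['R']; c=-z['R'].T@z['t']
    return c+r*((h-c[2])/r[:,2])[:,None]
def cloud(z):
    H,W=z['d'].shape; u,v=np.meshgrid(np.arange(W),np.arange(H))
    r=ray(z,np.c_[u.ravel(),v.ravel()])
    X=(r*z['d'].reshape(-1,1)-z['t'])@z['R']
    return X.reshape(H,W,3)
def proj(z,X):
    return cv2.projectPoints(np.array(X,float).reshape(-1,1,3),cv2.Rodrigues(z['R'])[0],z['t'],z['mtx'],z['dist_coeffs'])[0].reshape(-1,2)
E
python3 - <<'E'
from h import *
crop('pics/wrist0.npz','pics/wc0.png',50,80,180,120,4)
crop('pics/wrist0.npz','pics/wc1.png',140,260,120,60,5)
crop('pics/scene0.npz','pics/sc0.png',210,175,100,110,5)
crop('pics/side0.npz','pics/dc0.png',165,150,110,80,6)
for f,uvs in [('wrist0',[(180,140),(120,140),(75,130),(190,287)]),('scene0',[(268,205),(247,247),(332,135)]),('side0',[(239,207),(207,172),(300,325)])]:
    z=load('pics/%s.npz'%f); C=cloud(z)
    for u,v in uvs: print(f,u,v,C[v,u].round(3), z['d'][v,u])
E
```

```text
wrist0 180 140 [0.523 0.039 0.009] 0.37107357
wrist0 120 140 [0.447 0.04  0.018] 0.36212474
wrist0 75 130 [0.407 0.055 0.047] 0.33038864
wrist0 190 287 [ 0.52  -0.185  0.003] 0.43690765
scene0 268 205 [ 0.508 -0.17   0.004] 1.7062676
scene0 247 247 [0.455 0.038 0.017] 1.5590814
scene0 332 135 [ 0.507 -0.668  0.001] 1.992085
side0 239 207 [ 0.507 -0.18   0.003] 1.3860265
side0 207 172 [0.456 0.04  0.016] 1.531522
side0 300 325 [ 0.496 -0.68   0.024] 0.991407
```

View pics/wc0.png

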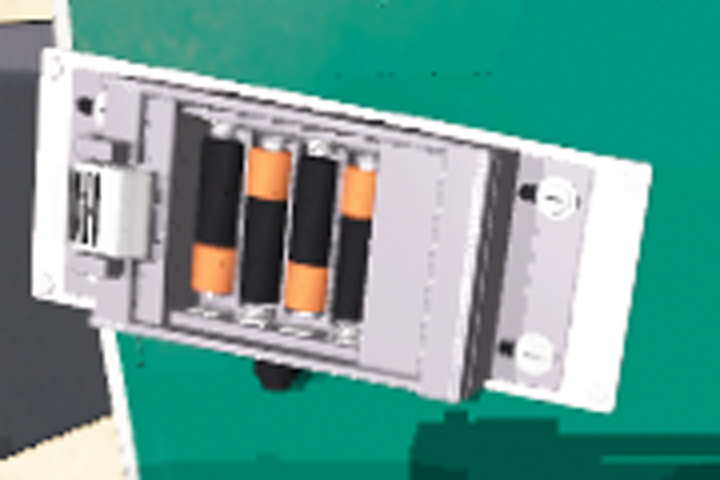

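View pics/wc1.png

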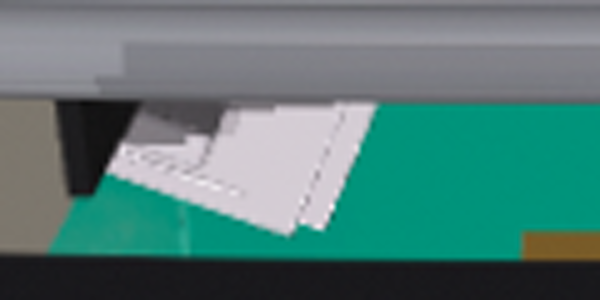

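View pics/sc0.png

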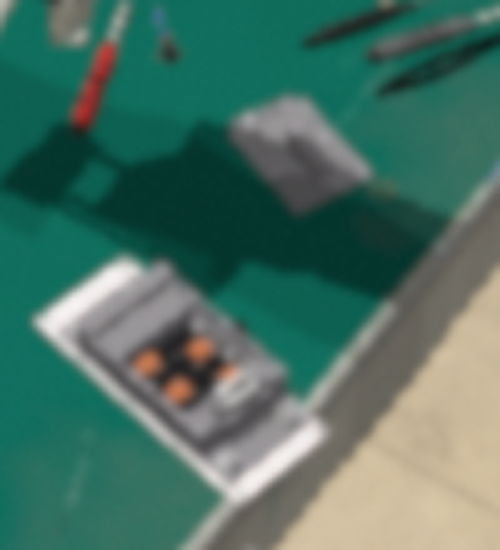

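View pics/dc0.png

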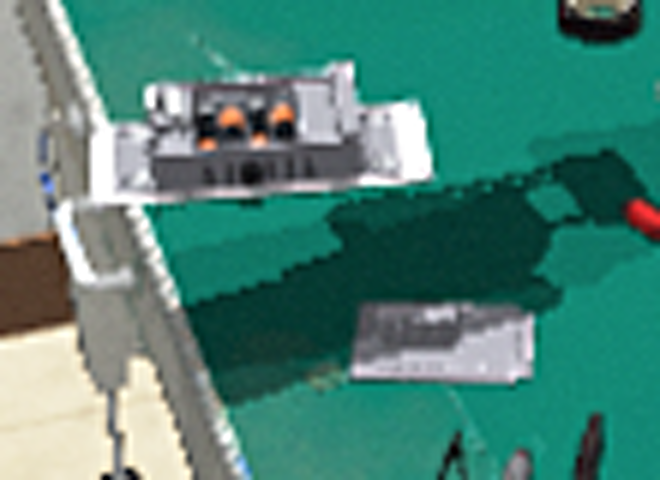

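```bash
python3 - <<'E'
from h import *
z=load('pics/wrist0.npz'); print('cam',-z['R'].T@z['t'])
c=np.array([(45,48),(652,165),(612,412),(33,298)])/4+[50,80]-.375
P=onplane(z,c,0.004); print(P.round(4)); print([np.linalg.norm(P[i]-P[(i+1)%4]).round(4) for i in range(4)], P.mean(0))
for a,b in((0,1),(3,2)): v=P[b]-P[a]; print(np.degrees(np.arctan2(v[1],v[0])))
for n in['scene0','side0','wrist0']:
    z=load('pics/%s.npz'%n); C=cloud(z)
    lo=[.42,-.26,.0025];hi=[.60,-.10,.04]
    m=((C>lo)&(C<hi)).all(2)&(z['d']>0)
    p=z['p'].astype(int); grey=(abs(p[...,0]-p[...,1])<25)
    m&=grey
    Q=C[m]; print(n,len(Q),Q.min(0).round(3),Q.max(0).round(3))
    if len(Q)>20:
        r=cv2.minAreaRect((Q[:,:2]*1000).astype(np.float32)); print(r)
        f=Q[Q[:,2]>.017]; print('fin',len(f), f.mean(0) if len(f) else '')
E
```

```text
cam [0.6240779  0.07245598 0.38508066]
[[ 0.3665  0.1032  0.004 ]
 [ 0.5655  0.0623  0.004 ]
 [ 0.5485 -0.0198  0.004 ]
 [ 0.3487  0.0212  0.004 ]]
[np.float64(0.2031), np.float64(0.0838), np.float64(0.204), np.float64(0.084)] [0.45729572 0.04172181 0.004     ]
-11.618378576194281
-11.584977441659904
scene0 245 [ 0.452 -0.217  0.003] [ 0.558 -0.125  0.03 ]
((503.7403869628906, -170.25833129882812), (70.50980377197266, 98.1624755859375), 68.60803985595703)
fin 39 [ 0.4918931  -0.16476101  0.02260654]
side0 180 [ 0.45  -0.26   0.003] [ 0.552 -0.146  0.025]
((497.489501953125, -188.36729431152344), (102.836669921875, 101.37271118164062), 37.63969039916992)
fin 46 [ 0.49186189 -0.17167487  0.02089758]
wrist0 1000 [ 0.44  -0.218  0.003] [ 0.557 -0.107  0.027]
((486.5379943847656, -168.12615966796875), (61.958282470703125, 140.95367431640625), 60.7613639831543)
fin 154 [ 0.50140181 -0.16989322  0.02352939]
```

Things that could be taken for the cover are the grey plate with a fin (scene px 268,205), the pink look-alike (332,135) and the box's own front shelf (235,240). I'm taking the grey one. Its crop shows a grey plate, a fin on top and a narrower lip on the side away from the robot. The box's latch is the end nearest the robot, and its slot and rail are at the far +x end.

Call:
step_arm(plan=[{"tx":-1.63,"ty":-1.4,"tz":0.5,"wz":0.9},{"tx":-1.8,"ty":-1.3,"tz":0.5},{"tx":-1.8,"ty":-1.3,"tz":0.5},{"tx":-1.8,"ty":-1.2,"tz":0.5},{"tx":-1.8,"ty":-1.2,"tz":0.5},{"tx":-1.8,"ty":-1.2,"tz":0.5},{"tx":-1.8,"ty":-1.2,"tz":0.5},{"tx":-1.8,"ty":-1.2,"tz":0.5},{"tx":-1.8,"ty":-1.2,"tz":0.5},{"tx":-1.0,"ty":-1.2,"tz":0.5}])

```text
invalid input at $.plan[0]: expected keys wx, wy, wz, tx, ty, tz, hand
```

Call:
step_arm(plan=[{"wz":1},{"wz":1},{"wz":1},{"wz":1},{"wz":1},{"wz":1},{"wz":1},{"wz":1},{"wz":1},{"wz":1}])

```text
invalid input at $.plan[0]: expected keys wx, wy, wz, tx, ty, tz, hand
```

Call:
step_arm(plan=[{"wz":1},{"wz":1},{"wz":1},{"wz":1},{"wz":1},{"wz":1},{"wz":1},{"wz":0.6},{"wz":0},{"wz":0}])

```text
invalid input at $.plan[0]: expected keys wx, wy, wz, tx, ty, tz, hand
```

```bash
cat > snap.py <<'E'
import sys
from cell import arm
from h import *
from scipy.spatial.transform import Rotation as Rn
s=arm.observe(); R=Rn.from_rotvec(s['ee_rot']).as_matrix()
print('t',s['clock'],'pos',s['position'].round(4),'F',s['force'].round(2),'T',s['ft_torque'].round(2),'w',round(s['width'],3)); print('toolx',R[:,0].round(4),'yaw',np.degrees(np.arctan2(R[1,0],R[0,0])).round(2)); print('tooly',R[:,1].round(4),'toolz',R[:,2].round(4)); print('j',s['joints'].round(2))
for n in sys.argv[2:]:
    c=arm.calibration(n);p,d=arm.get_image(n)
    f='pics/%s_%s'%(n,sys.argv[1])
    np.savez(f+'.npz',p=p,d=d,pos=s['position'],RT=R,**{k:np.array(v) for k,v in c.items()}); cv2.imwrite(f+'.png',p[:,:,::-1])
E
python3 snap.py 1 wrist
```

```text
t 0.15 pos [ 6.247e-01 -1.000e-04  2.220e-01] F [-0.31  0.23  0.6 ] T [-0.03 -0.   -0.02] w 0.998
toolx [ 1.e-04  1.e+00 -1.e-04] yaw 90.0
tooly [ 1.0e+00 -1.0e-04 -1.1e-03] toolz [-1.1e-03 -1.0e-04 -1.0e+00]
j [-0.1   0.44  0.02  1.57 -0.01  1.13 -0.08]
```

View pics/wrist_1.png

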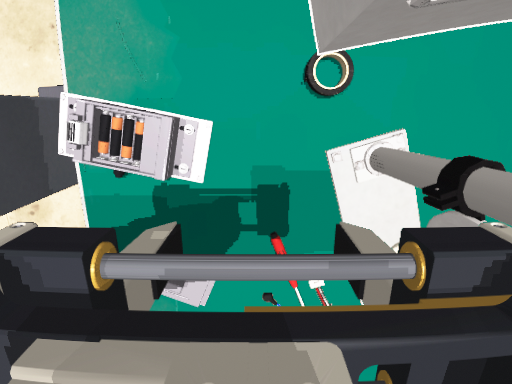

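All keys are needed in every row, so I'm sending the moves again in full.

Call:
step_arm(plan=[{"wx":0,"wy":0,"wz":0,"tx":-1.63,"ty":-1.4,"tz":0.5,"hand":1},{"wx":0,"wy":0,"wz":0,"tx":-1.63,"ty":-1.4,"tz":0.5,"hand":1},{"wx":0,"wy":0,"wz":0,"tx":-1.63,"ty":-1.4,"tz":0.5,"hand":1},{"wx":0,"wy":0,"wz":0,"tx":-1.63,"ty":-1.4,"tz":0.5,"hand":1},{"wx":0,"wy":0,"wz":0,"tx":-1.63,"ty":-1.4,"tz":0.5,"hand":1},{"wx":0,"wy":0,"wz":0,"tx":-1.63,"ty":-1.4,"tz":0.5,"hand":1},{"wx":0,"wy":0,"wz":0,"tx":-1.63,"ty":-1.4,"tz":0.5,"hand":1},{"wx":0,"wy":0,"wz":0,"tx":-1.63,"ty":-1.4,"tz":0.5,"hand":1},{"wx":0,"wy":0,"wz":0,"tx":-1.63,"ty":-1.4,"tz":0.5,"hand":1},{"wx":0,"wy":0,"wz":0,"tx":-1.63,"ty":-1.4,"tz":0.5,"hand":1}])

```text
clock: 1.03
position: [0.4842, -0.1637, 0.1724]
ee_rot: [2.221, 2.221, 0.0]
force: [-0.0, -0.6, 0.3]
width: 0.997
```

Call:
step_arm(plan=[{"wx":0,"wy":0,"wz":1,"tx":0,"ty":0,"tz":0,"hand":1},{"wx":0,"wy":0,"wz":1,"tx":0,"ty":0,"tz":0,"hand":1},{"wx":0,"wy":0,"wz":1,"tx":0,"ty":0,"tz":0,"hand":1},{"wx":0,"wy":0,"wz":1,"tx":0,"ty":0,"tz":0,"hand":1},{"wx":0,"wy":0,"wz":1,"tx":0,"ty":0,"tz":0,"hand":1},{"wx":0,"wy":0,"wz":1,"tx":0,"ty":0,"tz":0,"hand":1},{"wx":0,"wy":0,"wz":1,"tx":0,"ty":0,"tz":0,"hand":1},{"wx":0,"wy":0,"wz":1,"tx":0,"ty":0,"tz":0,"hand":1},{"wx":0,"wy":0,"wz":1,"tx":0,"ty":0,"tz":0,"hand":1},{"wx":0,"wy":0,"wz":1,"tx":0,"ty":0,"tz":0,"hand":1}])

```text
clock: 1.87
position: [0.4849, -0.163, 0.1726]
ee_rot: [-3.037, -0.805, 0.0]
force: [-0.4, 0.3, 0.5]
width: 0.998
```

Call:
step_arm(plan=[{"wx":0,"wy":0,"wz":1,"tx":0,"ty":0,"tz":0,"hand":1},{"wx":0,"wy":0,"wz":1,"tx":0,"ty":0,"tz":0,"hand":1},{"wx":0,"wy":0,"wz":1,"tx":0,"ty":0,"tz":0,"hand":1},{"wx":0,"wy":0,"wz":1,"tx":0,"ty":0,"tz":0,"hand":1},{"wx":0,"wy":0,"wz":1,"tx":0,"ty":0,"tz":0,"hand":1},{"wx":0,"wy":0,"wz":1,"tx":0,"ty":0,"tz":0,"hand":1},{"wx":0,"wy":0,"wz":1,"tx":0,"ty":0,"tz":0,"hand":1},{"wx":0,"wy":0,"wz":1,"tx":0,"ty":0,"tz":0,"hand":1},{"wx":0,"wy":0,"wz":0.5,"tx":0,"ty":0,"tz":0,"hand":1},{"wx":0,"wy":0,"wz":0,"tx":0,"ty":0,"tz":0,"hand":1}])

```text
clock: 2.7
position: [0.485, -0.1629, 0.1725]
ee_rot: [3.088, -0.576, -0.0]
force: [-0.3, 0.3, 0.1]
width: 0.999
```

```bash
python3 snap.py 2 wrist
```

```text
t 2.7 pos [ 0.485  -0.1629  0.1725] F [-0.34  0.32  0.09] T [ 0.05  0.15 -0.03] w 0.999
toolx [ 9.327e-01 -3.606e-01 -2.000e-04] yaw -21.13
tooly [-3.606e-01 -9.327e-01  1.000e-04] toolz [-2.e-04 -1.e-04 -1.e+00]
j [-0.15  0.32  0.47  1.94 -0.18  0.93 -1.53]
```

View pics/wrist_2.png

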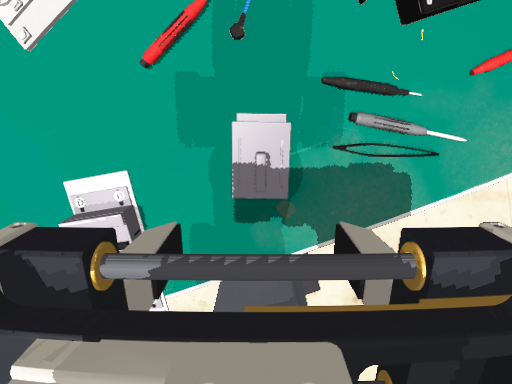

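The grey cover is centred ahead of the hand: plate corners at about (232,122) and (291,198), lip along the top, fin at (261,170). The box's slot end is at lower left (100,200).

```bash
python3 - <<'E'
from h import *
crop('pics/wrist_2.npz','pics/w2c.png',220,105,85,105,7)
E
```

```text
(no output)
```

View pics/w2c.png

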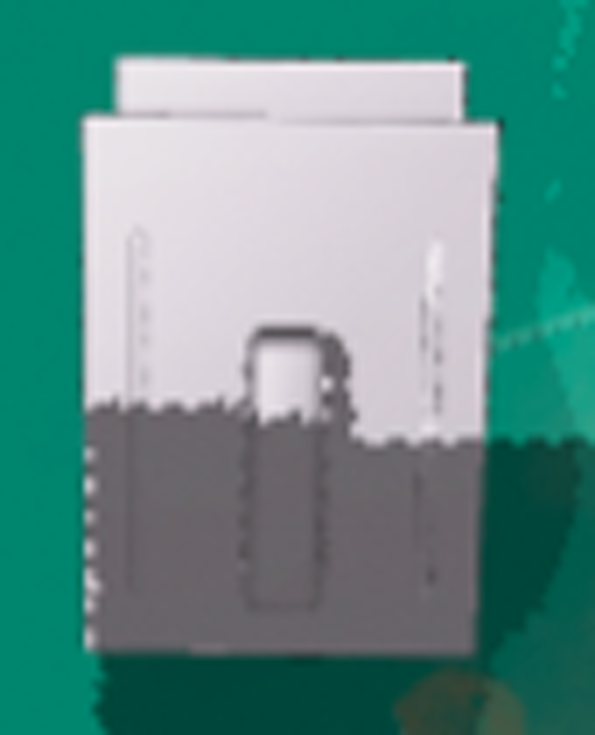

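```bash
python3 - <<'E'
from h import *
z=load('pics/wrist_2.npz')
c=np.array([(83,116),(498,122),(475,655),(88,650)])/7+[220,105]-.43
P=onplane(z,c,0.004); print(P.round(4),[np.linalg.norm(P[i]-P[(i+1)%4]).round(4) for i in range(4)])
O=P.mean(0)
for a,b in((2,1),(3,0)): v=P[b]-P[a]; print(np.degrees(np.arctan2(v[1],v[0])))
L=P[:2].mean(0)-P[2:].mean(0); L/=np.linalg.norm(L)
print('O',O,'lipdir',L,np.degrees(np.arctan2(L[1],L[0])))
for gx in (10,14,18,20):
  g=O-L*gx/1000; d=g-z['pos']; print(gx,g, 'tool xy cm',(z['RT'].T@d)[:2]*100)
# fin
C=cloud(z); m=(C[...,2]>.02)&(C[...,2]<.03)&(np.linalg.norm(C[...,:2]-O[:2],axis=2)<.06)
F=C[m]; print(len(F),F.mean(0), 'fin centre in cover:', (F.mean(0)-O)@-L, F[:,2].max())
E
```

```text
[[ 0.5544 -0.1583  0.004 ]
 [ 0.5294 -0.2201  0.004 ]
 [ 0.4466 -0.1866  0.004 ]
 [ 0.4715 -0.1249  0.004 ]] [np.float64(0.0667), np.float64(0.0893), np.float64(0.0665), np.float64(0.0894)]
-22.052908943308946
-21.946153341976295
O [ 0.50047947 -0.17245749  0.004     ] lipdir [ 0.92718695 -0.37459894  0.        ] -21.999527121475342
10 [ 0.4912076  -0.16871151  0.004     ] tool xy cm [0.79743945 0.31791289]
14 [ 0.48749885 -0.16721311  0.004     ] tool xy cm [0.39748508 0.3118716 ]
18 [ 0.4837901  -0.16571471  0.004     ] tool xy cm [-0.00246929  0.30583031]
20 [ 0.48193573 -0.16496552  0.004     ] tool xy cm [-0.20244647  0.30280966]
445 [ 0.49278482 -0.16867455  0.02439948] fin centre in cover: 0.008551466119416103 0.026724641257763287
```

Call:
step_arm(plan=[{"wx":0,"wy":0,"wz":0.15,"tx":0,"ty":0.3,"tz":1.5,"hand":0.6},{"wx":0,"wy":0,"wz":0,"tx":0,"ty":0,"tz":2,"hand":0.5},{"wx":0,"wy":0,"wz":0,"tx":0,"ty":0,"tz":2,"hand":0.5},{"wx":0,"wy":0,"wz":0,"tx":0,"ty":0,"tz":2,"hand":0.5},{"wx":0,"wy":0,"wz":0,"tx":0,"ty":0,"tz":2,"hand":0.5},{"wx":0,"wy":0,"wz":0,"tx":0,"ty":0,"tz":2,"hand":0.5},{"wx":0,"wy":0,"wz":0,"tx":0,"ty":0,"tz":1.5,"hand":0.5},{"wx":0,"wy":0,"wz":0,"tx":0,"ty":0,"tz":0.9,"hand":0.5},{"wx":0,"wy":0,"wz":0,"tx":0,"ty":0,"tz":0.5,"hand":0.5},{"wx":0,"wy":0,"wz":0,"tx":0,"ty":0,"tz":0,"hand":0.5}])

```text
clock: 3.58
position: [0.4836, -0.1658, 0.028]
ee_rot: [-3.085, 0.595, 0.002]
force: [-0.6, 0.2, 0.2]
width: 0.503
```

```bash
python3 snap.py 3 side
```

```text
t 3.5833 pos [ 0.4836 -0.1658  0.028 ] F [-0.59  0.23  0.19] T [0.07 0.13 0.01] w 0.503
toolx [ 0.9281 -0.3722 -0.0011] yaw -21.85
tooly [-3.722e-01 -9.281e-01  2.000e-04] toolz [-1.1e-03  3.0e-04 -1.0e+00]
j [-0.05  0.53  0.37  2.07 -0.33  0.6  -1.4 ]
```

Call:
step_arm(plan=[{"wx":0,"wy":0,"wz":0,"tx":0,"ty":0,"tz":0,"hand":0},{"wx":0,"wy":0,"wz":0,"tx":0,"ty":0,"tz":0,"hand":0},{"wx":0,"wy":0,"wz":0,"tx":0,"ty":0,"tz":0,"hand":0},{"wx":0,"wy":0,"wz":0,"tx":0,"ty":0,"tz":0,"hand":0},{"wx":0,"wy":0,"wz":0,"tx":0,"ty":0,"tz":0,"hand":0},{"wx":0,"wy":0,"wz":0,"tx":0,"ty":0,"tz":0,"hand":0},{"wx":0,"wy":0,"wz":0,"tx":0,"ty":0,"tz":0,"hand":0},{"wx":0,"wy":0,"wz":0,"tx":0,"ty":0,"tz":0,"hand":0},{"wx":0,"wy":0,"wz":0,"tx":0,"ty":0,"tz":0,"hand":0},{"wx":0,"wy":0,"wz":0,"tx":0,"ty":0,"tz":0,"hand":0}], force=50)

```text
clock: 4.47
position: [0.4839, -0.1658, 0.0286]
ee_rot: [3.084, -0.597, -0.0]
force: [-0.5, 0.5, 0.6]
width: 0.006
```

```bash
python3 snap.py 4 wrist
```

```text
t 4.4667 pos [ 0.4839 -0.1658  0.0286] F [-0.5   0.48  0.63] T [ 0.01  0.18 -0.05] w 0.006
toolx [ 0.9278 -0.3731 -0.    ] yaw -21.9
tooly [-0.3731 -0.9278  0.    ] toolz [-0. -0. -1.]
j [-0.05  0.53  0.37  2.07 -0.33  0.6  -1.4 ]
```

View pics/wrist_4.png

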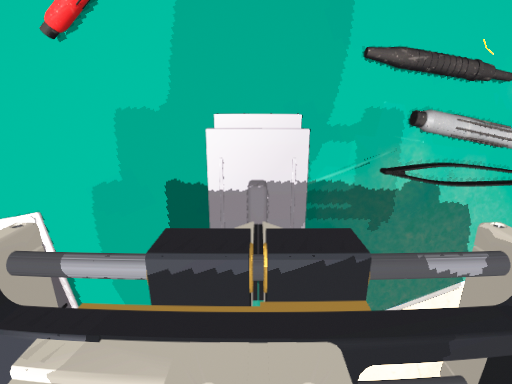

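The jaws shut to 0.006 when the fin should hold them at about 0.13, so the grasp missed. I'll find out why before moving again.

```bash
python3 - <<'E'
from h import *
z=load('pics/wrist_4.npz'); RT=z['RT'];p=z['pos']
for o in ([0,0,0],[0,0,.022],[.0095,0,.022],[0,0,-.044]): print(o,proj(z,p+RT@np.array(o)).round(1))
C=cloud(z)
for u,v in [(258,190),(258,215),(258,240),(200,240),(258,280),(230,150),(230,205)]: 
    print(u,v,C[v,u].round(4),(RT.T@(C[v,u]-p)).round(4))
c=np.array([(207,129),(308,128)]);P=onplane(z,c,.004);print(P)
E
python3 snap.py 5 side scene
python3 - <<'E'
from h import *
crop('pics/side_5.npz','pics/s5c.png',190,150,100,80,7)
crop('pics/side_3.npz','pics/s3c.png',190,150,100,80,7)
E
```

```text
[0, 0, 0] [[257.4 234.3]]
[0, 0, 0.022] [[257.4 221.3]]
[0.0095, 0, 0.022] [[257.4 208.2]]
[0, 0, -0.044] [[257.3 272.4]]
258 190 [ 0.5088 -0.1763  0.0243] [0.027  0.0004 0.0043]
258 215 [ 0.4944 -0.1704  0.0254] [0.0114 0.0004 0.0032]
258 240 [ 0.4923 -0.1696  0.0565] [ 0.0091  0.0004 -0.0279]
200 240 [ 0.5233 -0.1635  0.1139] [ 0.0357 -0.0168 -0.0853]
258 280 [ 0.5062 -0.1751  0.1169] [ 0.0242  0.0003 -0.0883]
230 150 [ 0.5357 -0.1676  0.0056] [ 0.0488 -0.0177  0.023 ]
230 205 [ 0.5011 -0.1525  0.0043] [ 0.011  -0.0188  0.0243]
[[ 0.55355413 -0.15904146  0.004     ]
 [ 0.52995459 -0.219312    0.004     ]]
t 4.5167 pos [ 0.4839 -0.1658  0.0286] F [ 0.2  -0.27  0.55] T [0.07 0.18 0.02] w 0.005
toolx [ 0.9278 -0.3731  0.    ] yaw -21.9
tooly [-0.3731 -0.9278 -0.    ] toolz [ 0.  0. -1.]
j [-0.05  0.53  0.37  2.07 -0.33  0.6  -1.4 ]
```

View pics/s5c.png

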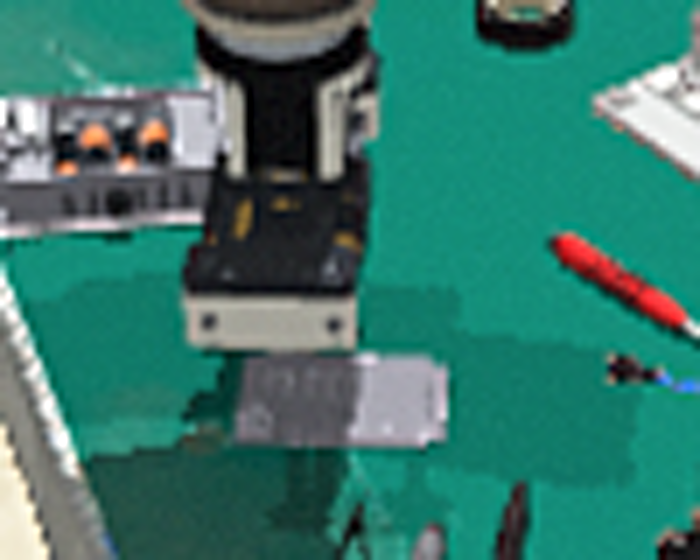

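View pics/s3c.png

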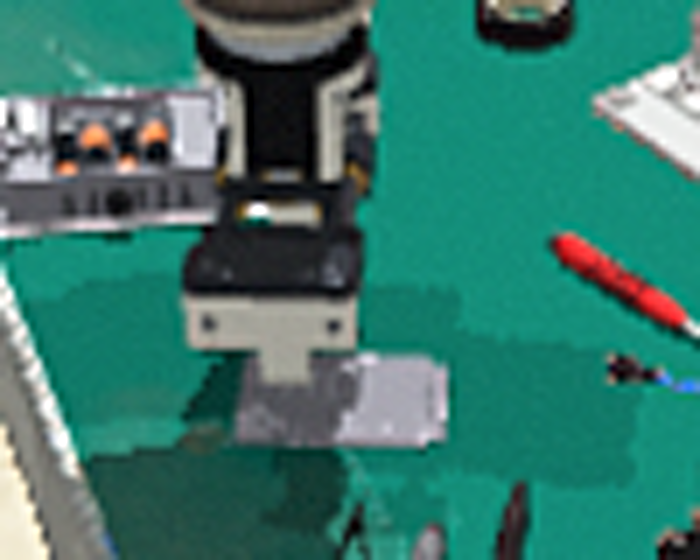

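```bash
python3 - <<'E'
from h import *
crop('pics/wrist_4.npz','pics/w4c.png',190,160,140,110,5)
E
```

```text
(no output)
```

View pics/w4c.png

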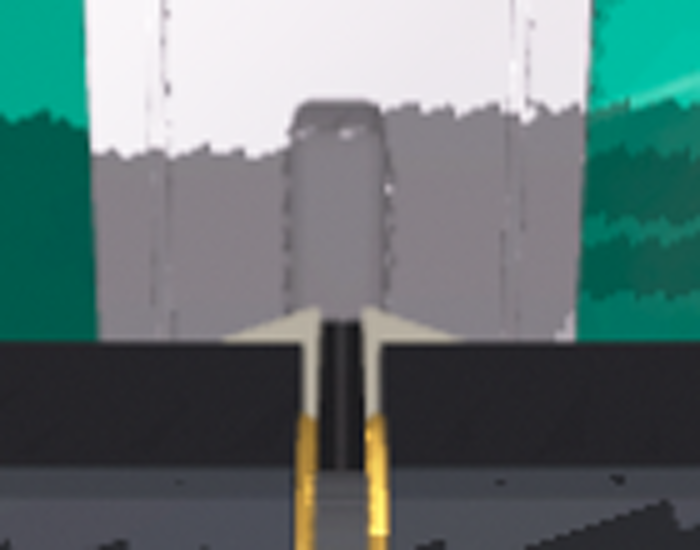

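```bash
python3 - <<'E'
from h import *
z=load('pics/wrist_4.npz'); RT=z['RT'];p=z['pos'];C=cloud(z)
for u in (245,252,256,260,264):
  for v in (221,222,223,224,225,226,228,232,238): print(u,v,z['p'][v,u],((RT.T@(C[v,u]-p))*1000).round(1))
E
```

```text
245 221 [133 128 135] [-0.7 -8.7 24.5]
245 222 [133 128 135] [-1.4 -8.7 24.3]
245 223 [145 140 141] [-1.9 -8.6 23.6]
245 224 [171 165 155] [ 10.9  -7.  -10.1]
245 225 [182 175 161] [ 11.   -6.9 -12.1]
245 226 [182 175 161] [ 10.8  -6.9 -12.9]
245 228 [112 108 100] [ 35.9  -3.9 -76.3]
245 232 [37 37 41] [ 35.   -3.8 -77.5]
245 238 [36 36 40] [ 35.6  -3.6 -83.5]
252 221 [155 148 146] [10.8 -3.1 -5.4]
252 222 [177 170 158] [10.7 -3.1 -6.6]
252 223 [182 175 161] [10.8 -3.1 -8.5]
252 224 [182 175 162] [ 11.   -3.  -10.4]
252 225 [182 175 162] [ 10.9  -3.  -11.9]
252 226 [183 176 162] [ 10.9  -3.  -13.4]
252 228 [182 175 161] [ 11.   -2.9 -16.5]
252 232 [182 175 161] [ 10.7  -2.8 -21.2]
252 238 [183 175 162] [ 10.8  -2.7 -29. ]
256 221 [133 126 133] [ 7.2 -0.9  3.9]
256 222 [133 125 132] [ 6.5 -0.9  4. ]
256 223 [116 111 116] [ 6.4 -0.9  2.8]
256 224 [66 64 67] [ 9.6 -0.8 -7.1]
256 225 [30 29 32] [ 9.2 -0.8 -7.6]
256 226 [30 29 32] [ 9.  -0.8 -8.5]
256 228 [30 29 32] [  9.2  -0.8 -12.2]
256 232 [30 29 32] [  8.5  -0.7 -16.1]
256 238 [31 30 33] [  8.8  -0.7 -24.6]
260 221 [133 126 132] [7.1 1.6 4.3]
260 222 [133 126 132] [6.8 1.6 3.3]
260 223 [116 110 116] [5.9 1.6 3.8]
260 224 [66 63 67] [ 9.6  1.5 -7. ]
260 225 [30 30 32] [ 9.1  1.5 -7.2]
260 226 [30 29 31] [ 9.3  1.5 -9.4]
260 228 [30 30 32] [  9.    1.5 -11.6]
260 232 [30 30 33] [  9.3   1.5 -17.9]
260 238 [30 30 31] [  9.2   1.4 -25.7]
264 221 [154 147 144] [10.7  3.9 -5.1]
264 222 [178 171 159] [10.7  3.9 -6.8]
264 223 [182 175 162] [10.9  3.8 -8.7]
264 224 [182 175 161] [10.5  3.8 -9.2]
264 225 [182 175 161] [ 10.3   3.8 -10.4]
264 226 [183 176 162] [ 10.6   3.7 -12.5]
264 228 [182 176 162] [ 10.8   3.7 -16. ]
264 232 [182 175 162] [ 10.9   3.5 -21.8]
264 238 [183 176 162] [ 10.5   3.4 -28.4]
```

```bash
python3 - <<'E'
from h import *
z=load('pics/side_3.npz'); RT=z['RT'];p=z['pos'];C=cloud(z)
for v in range(196,208): 
  for u in(230,233): print(u,v,z['p'][v,u],((RT.T@(C[v,u]-p))*1000).round(1),C[v,u].round(3))
for o in ([0,.0,.022],[0,0,0],[0,.023,.022],[0,.023,0]): print(o,proj(z,p+RT@np.array(o)).round(1))
z=load('pics/wrist_2.npz');RT=z['RT'];p=z['pos'];C=cloud(z)
T=((C-p)@RT)*1000
m=(T[...,2]>-80)&(T[...,2]<40)&(abs(T[...,0])<30)&(z['d']>0); print(m.sum(), T[m].min(0),T[m].max(0))
for u in (130,145,160,175,180): print(u,[T[v,u].round(0).tolist() for v in (228,235,245,255)])
E
```

```text
230 196 [164 163 152] [  7.7  89.5 -84.2] [ 0.457 -0.252  0.112]
233 196 [164 163 153] [ 16.7  89.3 -84.3] [ 0.466 -0.255  0.112]
230 197 [164 163 153] [  7.6  90.  -80.9] [ 0.457 -0.252  0.109]
233 197 [164 163 153] [ 16.1  83.8 -76.4] [ 0.467 -0.25   0.104]
230 198 [164 163 153] [  7.   85.  -73.2] [ 0.458 -0.247  0.101]
233 198 [169 165 155] [ 16.2  86.  -74.3] [ 0.467 -0.252  0.102]
230 199 [165 163 153] [  7.2  88.5 -72.1] [ 0.457 -0.251  0.1  ]
233 199 [163 161 152] [ 16.2  87.2 -71.4] [ 0.466 -0.253  0.099]
230 200 [165 163 154] [  2.4  43.9 -34. ] [ 0.469 -0.207  0.062]
233 200 [154 156 145] [ 11.8  43.  -33.6] [ 0.479 -0.21   0.062]
230 201 [160 161 150] [  1.8  39.8 -26.8] [ 0.47  -0.203  0.055]
233 201 [158 158 149] [ 11.4  40.1 -27.4] [ 0.479 -0.207  0.055]
230 202 [166 167 155] [  1.7  40.  -23. ] [ 0.47  -0.204  0.051]
233 202 [156 157 145] [ 11.3  39.8 -23.1] [ 0.479 -0.207  0.051]
230 203 [161 162 152] [  2.1  44.4 -22.4] [ 0.469 -0.208  0.05 ]
233 203 [160 159 150] [ 11.2  40.3 -19.4] [ 0.479 -0.207  0.047]
230 204 [130 130 125] [  1.2  38.  -13.3] [ 0.471 -0.202  0.
[... 392 characters left out ...]
.2 27.2] [ 0.489 -0.17   0.001]
[0, 0.0, 0.022] [[230.9 205.3]]
[0, 0, 0] [[230.7 200.1]]
[0, 0.023, 0.022] [[230.3 209.7]]
[0, 0.023, 0] [[230.1 204.4]]
5255 [-29.54425382 -64.02674908 -79.99942094] [29.97805467 64.54051646 -4.48522469]
130 [[-57.0, -149.0, 145.0], [-64.0, -148.0, 141.0], [11.0, -61.0, -38.0], [31.0, -39.0, -85.0]]
145 [[-67.0, -142.0, 169.0], [11.0, -59.0, -25.0], [11.0, -54.0, -38.0], [31.0, -34.0, -85.0]]
160 [[11.0, -54.0, -16.0], [11.0, -51.0, -26.0], [9.0, -48.0, -35.0], [30.0, -30.0, -84.0]]
175 [[9.0, -47.0, -12.0], [7.0, -45.0, -18.0], [1.0, -46.0, -18.0], [31.0, -25.0, -85.0]]
180 [[7.0, -46.0, -6.0], [3.0, -45.0, -8.0], [-3.0, -45.0, -10.0], [30.0, -23.0, -85.0]]
```

The depth pictures settle it. The real fingertips are about 5 mm short of the reported TCP, where the text says 22 mm beyond it, so the jaws shut above the fin. The wrist depth, the side depth and the opening all agree on this. I'll reopen, go about 26 mm lower and feel for contact.

Call:
step_arm(plan=[{"wx":0,"wy":0,"wz":0,"tx":0,"ty":0,"tz":0,"hand":0.4},{"wx":0,"wy":0,"wz":0,"tx":0,"ty":0,"tz":0,"hand":0.4},{"wx":0,"wy":0,"wz":0,"tx":0,"ty":0,"tz":0,"hand":0.4},{"wx":0,"wy":0,"wz":0,"tx":0,"ty":0,"tz":0,"hand":0.4},{"wx":0,"wy":0,"wz":0,"tx":0,"ty":0,"tz":0.6,"hand":0.4},{"wx":0,"wy":0,"wz":0,"tx":0,"ty":0,"tz":0.6,"hand":0.4},{"wx":0,"wy":0,"wz":0,"tx":0,"ty":0,"tz":0.5,"hand":0.4},{"wx":0,"wy":0,"wz":0,"tx":0,"ty":0,"tz":0.4,"hand":0.4},{"wx":0,"wy":0,"wz":0,"tx":0,"ty":0,"tz":0.3,"hand":0.4},{"wx":0,"wy":0,"wz":0,"tx":0,"ty":0,"tz":0,"hand":0.4}])

```text
clock: 5.45
position: [0.4834, -0.1657, 0.0038]
ee_rot: [3.084, -0.597, -0.002]
force: [0.3, 0.2, 0.3]
width: 0.398
```

```bash
python3 snap.py 6 wrist
python3 - <<'E'
from h import *
z=load('pics/wrist_6.npz');RT=z['RT'];p=z['pos'];T=((cloud(z)-p)@RT)*1000
m=(T[...,2]<0)&(T[...,2]>-60)&(abs(T[...,0])<13)&(z['d']>0); print(T[m].min(0),T[m].max(0)); print(np.percentile(T[m][:,2],[90,95,98,99.5]))
E
```

```text
t 5.45 pos [ 0.4834 -0.1657  0.0038] F [0.31 0.25 0.34] T [ 0.07  0.13 -0.06] w 0.398
toolx [ 0.9278 -0.3732 -0.0012] yaw -21.91
tooly [-3.732e-01 -9.278e-01  3.000e-04] toolz [-1.2e-03  2.0e-04 -1.0e+00]
j [-0.02  0.57  0.34  2.08 -0.36  0.55 -1.38]
[ -12.71195002 -167.6458986   -59.96810838] [ 1.29972221e+01  1.37000112e+02 -5.87477177e-03]
[-0.80304315 -0.5055705  -0.27959049 -0.07901855]
```

View pics/wrist_6.png

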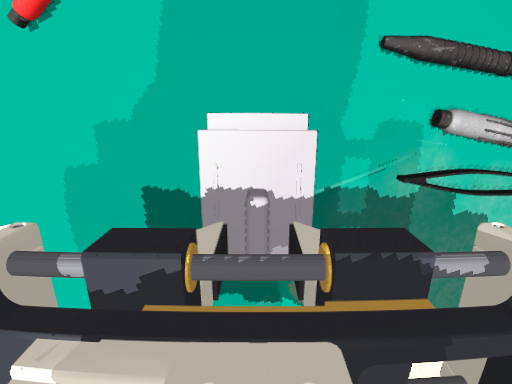

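The fingers now straddle the fin (261,210) with no contact force. Closing.

Call:
step_arm(plan=[{"wx":0,"wy":0,"wz":0,"tx":0,"ty":0,"tz":0,"hand":0},{"wx":0,"wy":0,"wz":0,"tx":0,"ty":0,"tz":0,"hand":0},{"wx":0,"wy":0,"wz":0,"tx":0,"ty":0,"tz":0,"hand":0},{"wx":0,"wy":0,"wz":0,"tx":0,"ty":0,"tz":0,"hand":0},{"wx":0,"wy":0,"wz":0,"tx":0,"ty":0,"tz":0,"hand":0},{"wx":0,"wy":0,"wz":0,"tx":0,"ty":0,"tz":0,"hand":0},{"wx":0,"wy":0,"wz":0,"tx":0,"ty":0,"tz":0,"hand":0},{"wx":0,"wy":0,"wz":0,"tx":0,"ty":0,"tz":0,"hand":0},{"wx":0,"wy":0,"wz":0,"tx":0,"ty":0,"tz":0,"hand":0},{"wx":0,"wy":0,"wz":0,"tx":0,"ty":0,"tz":0,"hand":0}], force=60)

```text
clock: 6.33
position: [0.4841, -0.1658, 0.0048]
ee_rot: [-3.084, 0.597, -0.001]
force: [-0.8, 1.2, 5.0]
width: 0.124
```

Call:
step_arm(plan=[{"wx":0,"wy":0,"wz":0,"tx":0,"ty":0,"tz":-0.5,"hand":0},{"wx":0,"wy":0,"wz":0,"tx":0,"ty":0,"tz":-1.0,"hand":0},{"wx":0,"wy":0,"wz":0,"tx":0,"ty":0,"tz":-1.5,"hand":0},{"wx":0,"wy":0,"wz":0,"tx":0,"ty":0,"tz":-2,"hand":0},{"wx":0,"wy":0,"wz":0,"tx":0,"ty":0,"tz":-2,"hand":0},{"wx":0,"wy":0,"wz":0,"tx":0,"ty":0,"tz":-2,"hand":0},{"wx":0,"wy":0,"wz":0,"tx":0,"ty":0,"tz":-1.5,"hand":0},{"wx":0,"wy":0,"wz":0,"tx":0,"ty":0,"tz":-1,"hand":0},{"wx":0,"wy":0,"wz":0,"tx":0,"ty":0,"tz":-0.5,"hand":0},{"wx":0,"wy":0,"wz":0,"tx":0,"ty":0,"tz":0,"hand":0}])

```text
clock: 7.17
position: [0.4844, -0.1659, 0.1256]
ee_rot: [-3.084, 0.597, -0.003]
force: [0.2, -0.3, -1.4]
width: 0.126
```

```bash
python3 snap.py 7 wrist
```

```text
t 7.1667 pos [ 0.4844 -0.1659  0.1256] F [ 0.19 -0.27 -1.37] T [ 0.14  0.11 -0.04] w 0.126
toolx [ 0.9278 -0.373   0.0016] yaw -21.9
tooly [-3.730e-01 -9.278e-01 -5.000e-04] toolz [ 1.7e-03 -1.0e-04 -1.0e+00]
j [-0.12  0.38  0.46  1.99 -0.23  0.82 -1.49]
```

View pics/wrist_7.png

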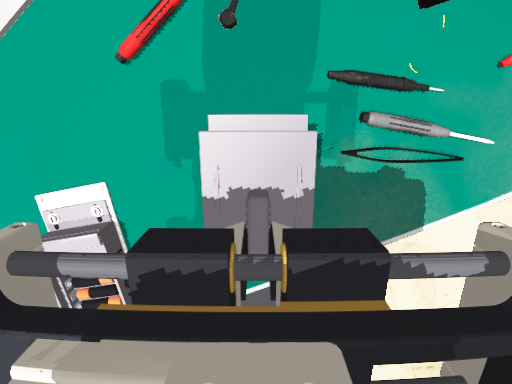

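Cover held: the opening reads 0.126, or 11.6 mm, which matches the 12 mm fin. Now I'll carry it over to the box and turn it to the box's heading.

Call:
step_arm(plan=[{"wx":0,"wy":0,"wz":0,"tx":-0.8,"ty":-0.9,"tz":0,"hand":0},{"wx":0,"wy":0,"wz":0,"tx":-1.6,"ty":-1.9,"tz":0,"hand":0},{"wx":0,"wy":0,"wz":0,"tx":-1.6,"ty":-1.9,"tz":0,"hand":0},{"wx":0,"wy":0,"wz":0,"tx":-1.6,"ty":-1.9,"tz":0,"hand":0},{"wx":0,"wy":0,"wz":0,"tx":-1.7,"ty":-2.0,"tz":0,"hand":0},{"wx":0,"wy":0,"wz":0,"tx":-1.7,"ty":-2.0,"tz":0,"hand":0},{"wx":0,"wy":0,"wz":0,"tx":-1.6,"ty":-1.9,"tz":0,"hand":0},{"wx":0,"wy":0,"wz":0,"tx":-1.6,"ty":-1.9,"tz":0,"hand":0},{"wx":0,"wy":0,"wz":0,"tx":-1.6,"ty":-1.9,"tz":0,"hand":0},{"wx":0,"wy":0,"wz":-0.72,"tx":-0.9,"ty":-1.1,"tz":0,"hand":0}])

```text
clock: 8.05
position: [0.41, 0.0533, 0.1236]
ee_rot: [3.105, -0.478, -0.004]
force: [0.3, 0.7, -1.1]
width: 0.123
```

Call:
step_arm(plan=[{"wx":0,"wy":0,"wz":-1,"tx":0,"ty":0,"tz":0,"hand":0},{"wx":0,"wy":0,"wz":0,"tx":0,"ty":0,"tz":0,"hand":0},{"wx":0,"wy":0,"wz":0,"tx":0,"ty":0,"tz":0,"hand":0},{"wx":0,"wy":0,"wz":0,"tx":0,"ty":0,"tz":0,"hand":0},{"wx":0,"wy":0,"wz":0,"tx":0,"ty":0,"tz":0,"hand":0},{"wx":0,"wy":0,"wz":0,"tx":0,"ty":0,"tz":0,"hand":0},{"wx":0,"wy":0,"wz":0,"tx":0,"ty":0,"tz":0,"hand":0},{"wx":0,"wy":0,"wz":0,"tx":0,"ty":0,"tz":0,"hand":0},{"wx":0,"wy":0,"wz":0,"tx":0,"ty":0,"tz":0,"hand":0},{"wx":0,"wy":0,"wz":0,"tx":0,"ty":0,"tz":0,"hand":0}])

```text
clock: 8.88
position: [0.4125, 0.0504, 0.1246]
ee_rot: [-3.125, 0.318, -0.0]
force: [-0.2, -1.4, -1.8]
width: 0.126
```

```bash
python3 snap.py 8 wrist; python3 - <<'E'
from h import *
crop('pics/wrist_8.npz','pics/w8c.png',180,60,160,150,5)
E
```

```text
t 8.8833 pos [0.4125 0.0504 0.1246] F [-0.22 -1.45 -1.76] T [0.06 0.14 0.01] w 0.126
toolx [ 9.795e-01 -2.013e-01  1.000e-04] yaw -11.61
tooly [-0.2013 -0.9795 -0.    ] toolz [ 1.e-04  0.e+00 -1.e+00]
j [-0.56  0.23  0.37  2.2  -0.12  0.73 -1.88]
```

View pics/wrist_8.png

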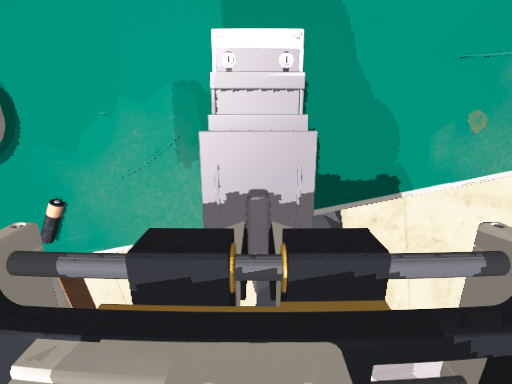

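View pics/w8c.png

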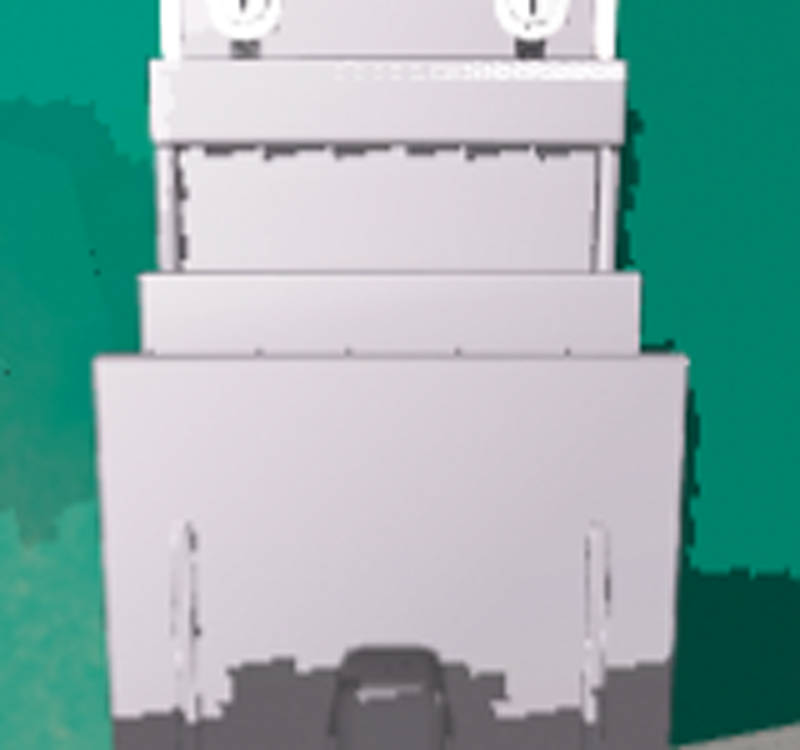

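```bash
python3 - <<'E'
from h import *
z=load('pics/wrist_8.npz');RT=z['RT'];p=z['pos'];C=cloud(z)
f=lambda c:np.array(c,float)/5+[180,60]-.4
P0=np.array([.4573,.0417]);ex=-np.array([np.cos(np.radians(-11.6)),np.sin(np.radians(-11.6))]);ey=np.array([-ex[1],ex[0]])
box=lambda W:np.c_[(W[:,:2]-P0)@ex,(W[:,:2]-P0)@ey]*1000
r=onplane(z,f([(150,143),(626,145),(625,62),(152,60)]),.039)
print('rail box',box(r).round(1)); v=r[0]-r[1]; print('rail ang',np.degrees(np.arctan2(v[1],v[0]))-90)
z0=load('pics/wrist0.npz')
# cover corners in tool frame
def plane_tool(uv,tz): # points at tool z
    return onplane(z,uv,p[2]-tz)
for tz,uv in((.0008,[(95,356),(688,357)]),(.0018,[(140,274),(641,274)])):
    W=plane_tool(f(uv),tz); print('cover tool',((W-p)@RT*1000).round(1))
T=(C-p)@RT*1000
for u,v in[(200+15,135),(250,140),(300,135),(210,165),(305,165)]: print('pl',u,v,T[v,u].round(1))
for u,v in[(215,118),(300,118)]: print('lip',u,v,T[v,u].round(1))
# plate depth / rail depth heights
for u,v in[(215,80),(260,81),(300,80),(230,100),(290,100),(258,38)]: print('box',u,v,C[v,u].round(4),box(C[v,u][None]).round(1))
E
```

```text
rail box [[-46.3 -38.9]
 [-46.   39.5]
 [-59.   38.9]
 [-59.3 -38.1]]
rail ang -11.879457741375305
cover tool [[ 62.3 -33.    0.8]
 [ 62.2  33.5   0.8]]
cover tool [[ 71.2 -27.7   1.8]
 [ 71.2  28.    1.8]]
pl 215 135 [ 60.  -23.8   0. ]
pl 250 140 [57.3 -4.2 -1. ]
pl 300 135 [60.  23.7 -0.3]
pl 210 165 [ 43.  -27.3   0.2]
pl 305 165 [43.1 27.2 -0.7]
lip 215 118 [ 69.3 -23.6   0.9]
lip 300 118 [69.2 23.6  0.8]
box 215 80 [0.5158 0.0646 0.0397] [[-52.7 -34.2]]
box 260 81 [0.5074 0.0288 0.0405] [[-51.6   2.5]]
box 300 80 [ 0.5017 -0.0032  0.0405] [[-52.5  35.1]]
box 230 100 [0.4983 0.0568 0.0311] [[-37.2 -23. ]]
box 290 100 [0.488  0.0065 0.0311] [[-37.2  28.3]]
box 258 38 [0.5478 0.0221 0.0055] [[-92.6   1. ]]
```

```bash
cat > plan.py <<'E'
from h import *
from scipy.spatial.transform import Rotation as Rn
YAW=np.radians(-11.75)
L=np.array([np.cos(YAW),np.sin(YAW),0]); U=np.array([0,0,1.]); Yb=np.cross(U,-L)  # box y
P0=np.array([.4573,.0417,0]); OFF=.0029; YC=.00035
OC=P0-L*OFF+Yb*YC   # case origin (plate underside)
LIP=np.array([.0712,.0002,.0045])
def pose(lx,ly,lz,th):
    "lip edge at case (mm), pitch deg -> TCP pos, R"
    t=np.radians(th); tx=L*np.cos(t)-U*np.sin(t); tz=-U*np.cos(t)-L*np.sin(t); ty=np.cross(tz,tx)
    R=np.c_[tx,ty,tz]; W=OC+(-L*lx+0)*-0.001*-1 if False else OC-L*lx/1000+Yb*ly/1000+U*lz/1000
    return W-R@LIP,R
def delta(p,R,tp,tR):
    return (R.T@(tp-p))*100, Rn.from_matrix(R.T@tR).as_rotvec(degrees=True)/6
def lipnow(p,R):
    W=p+R@LIP-OC; th=np.degrees(np.arctan2(-R[2,0],R[:,0]@L))
    return np.array([-(W@L),W@Yb,W@U])*1000,th
E
sed -i 's/(-L\*lx+0)\*-0.001\*-1 if False else OC-L/XX/; s/W=OC+XX/W=OC-L/' plan.py; grep W= plan.py
cat > st.py <<'E'
import sys
from cell import arm
from plan import *
s=arm.observe();p=s['position'];R=Rn.from_rotvec(s['ee_rot']).as_matrix()
l,th=lipnow(p,R); F=s['force']
print('t',round(s['clock'],2),'lip case',l.round(2),'pitch',round(th,2),'F L/y/z',np.round([F@L,F@Yb,F[2]],2),'T',s['ft_torque'].round(2),'w',round(s['width'],3))
if len(sys.argv)>4:
    d,w=delta(p,R,*pose(*map(float,sys.argv[1:5]))); print('shift cm',d.round(3),'turn u',w.round(3))
E
python3 st.py -40 0 40 14; python3 st.py -40 0 40 0
```

```text
YAW=np.radians(-11.75)
    R=np.c_[tx,ty,tz]; W=OC-L*lx/1000+Yb*ly/1000+U*lz/1000
    W=p+R@LIP-OC; th=np.degrees(np.arctan2(-R[2,0],R[:,0]@L))
t 8.93 lip case [-28.41   0.27 120.13] pitch -0.0 F L/y/z [-0.39 -0.18 -0.15] T [0.05 0.17 0.04] w 0.126
shift cm [ 1.48  -0.041  6.304] turn u [ 0.003 -2.333  0.025]
t 8.93 lip case [-28.41   0.27 120.13] pitch -0.0 F L/y/z [-0.39 -0.18 -0.15] T [0.05 0.17 0.04] w 0.126
shift cm [ 1.159 -0.042  8.013] turn u [ 0.    -0.     0.025]
```

Call:
step_arm(plan=[{"wx":0,"wy":-0.8,"wz":0.02,"tx":0,"ty":-0.03,"tz":0,"hand":0},{"wx":0,"wy":-0.8,"wz":0,"tx":0,"ty":0,"tz":0,"hand":0},{"wx":0,"wy":-0.73,"wz":0,"tx":0,"ty":0,"tz":0,"hand":0},{"wx":0,"wy":0,"wz":0,"tx":0.4,"ty":0,"tz":0.8,"hand":0},{"wx":0,"wy":0,"wz":0,"tx":0.5,"ty":0,"tz":1.1,"hand":0},{"wx":0,"wy":0,"wz":0,"tx":0.6,"ty":0,"tz":1.2,"hand":0},{"wx":0,"wy":0,"wz":0,"tx":0.6,"ty":0,"tz":1.1,"hand":0},{"wx":0,"wy":0,"wz":0,"tx":0.5,"ty":0,"tz":0.9,"hand":0},{"wx":0,"wy":0,"wz":0,"tx":0.4,"ty":0,"tz":0.7,"hand":0},{"wx":0,"wy":0,"wz":0,"tx":0,"ty":0,"tz":0,"hand":0}])

```text
clock: 9.77
position: [0.4266, 0.0476, 0.0597]
ee_rot: [-3.078, 0.315, 0.38]
force: [0.2, 0.1, -1.5]
width: 0.125
```

```bash
python3 st.py -42 0 32 14; python3 snap.py 9 wrist side; python3 - <<'E'
from h import *
crop('pics/wrist_9.npz','pics/w9c.png',180,60,160,150,5)
crop('pics/side_9.npz','pics/s9c.png',165,130,90,70,8)
E
```

```text
t 9.77 lip case [-39.63   0.28  38.03] pitch 14.05 F L/y/z [ 0.21 -0.11 -1.53] T [ 0.02 -0.2   0.01] w 0.125
shift cm [ 0.376 -0.033  0.534] turn u [0.013 0.008 0.006]
t 9.7667 pos [0.4266 0.0476 0.0597] F [ 0.23  0.07 -1.53] T [ 0.02 -0.2   0.01] w 0.125
toolx [ 0.9499 -0.1969 -0.2427] yaw -11.71
tooly [-0.2027 -0.9792  0.0011] toolz [-0.2379  0.0481 -0.9701]
j [-0.4   0.5   0.33  2.04 -0.29  0.89 -1.66]
```

View pics/w9c.png

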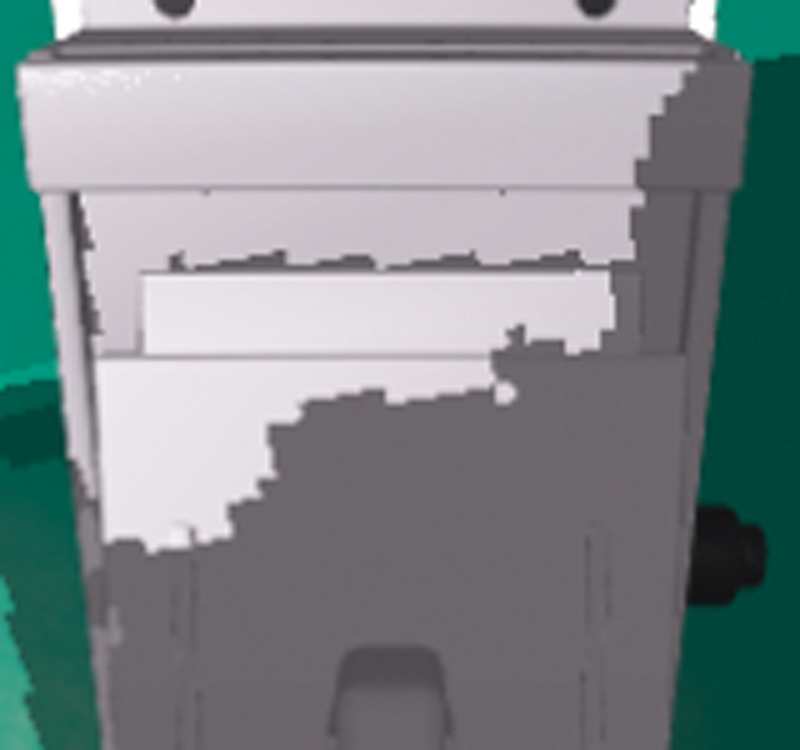

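View pics/s9c.png

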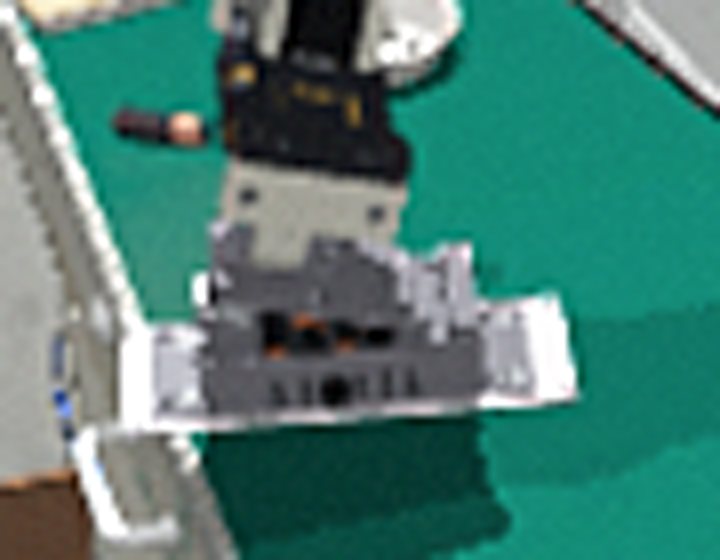

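```bash
python3 - <<'E'
from plan import *
z=load('pics/wrist_9.npz');RT=z['RT'];p=z['pos']
f=lambda c:np.array(c,float)/5+[180,60]-.4
case=lambda W:np.c_[-(W-OC)@L,(W-OC)@Yb,(W-OC)[:,2]]*1000
print(case(onplane(z,f([(28,188),(741,189),(750,65),(18,65)]),.039)).round(2))
r=ray(z,f([(141,272),(640,272),(98,355),(687,356)]))@z['R']; c=-z['R'].T@z['t']
for i,tz in enumerate([.0015,.0015,.0005,.0005]):
    k=(tz-RT[:,2]@(c-p))/(RT[:,2]@r[i]); W=c+k*r[i]; print('tool',(RT.T@(W-p)*1000).round(2),'case',case(W[None]).round(2))
C=cloud(z)
for u,v in[(200,84),(258,84),(300,84),(215,103),(258,103)]: print(u,v,case(C[v,u][None]).round(2))
E
```

```text
[[-49.25 -39.53  39.  ]
 [-49.13  38.65  39.  ]
 [-62.05  38.21  39.  ]
 [-62.06 -39.18  39.  ]]
tool [ 71.22 -27.56   1.5 ] case [[-40.36 -27.48  40.91]]
tool [71.19 27.81  1.5 ] case [[-40.38  27.89  40.98]]
tool [ 62.23 -32.6    0.5 ] case [[-31.87 -32.51  44.06]]
tool [62.08 33.29  0.5 ] case [[-31.79  33.37  44.17]]
200 84 [[-56.39 -30.42  40.79]]
258 84 [[-56.09   0.36  39.87]]
300 84 [[-56.28  22.67  40.45]]
215 103 [[-44.14 -24.57  30.56]]
258 103 [[-44.27   0.38  31.55]]
```

Rail and cover measurements agree in this view: rail at x -49.2 to -62, case offset +2.9 mm. The lip is about 0.7 mm off sideways, so I'm correcting that while lowering towards the shelf.

Call:
step_arm(plan=[{"wx":0,"wy":0,"wz":0,"tx":0.08,"ty":-0.07,"tz":0.1,"hand":0},{"wx":0,"wy":0,"wz":0,"tx":0.1,"ty":0,"tz":0.1,"hand":0},{"wx":0,"wy":0,"wz":0,"tx":0.1,"ty":0,"tz":0.1,"hand":0},{"wx":0,"wy":0,"wz":0,"tx":0.1,"ty":0,"tz":0.1,"hand":0},{"wx":0,"wy":0,"wz":0,"tx":0.1,"ty":0,"tz":0.1,"hand":0},{"wx":0,"wy":0,"wz":0,"tx":0,"ty":0,"tz":0,"hand":0},{"wx":0,"wy":0,"wz":0,"tx":0,"ty":0,"tz":0,"hand":0},{"wx":0,"wy":0,"wz":0,"tx":0,"ty":0,"tz":0,"hand":0},{"wx":0,"wy":0,"wz":0,"tx":0,"ty":0,"tz":0,"hand":0},{"wx":0,"wy":0,"wz":0,"tx":0,"ty":0,"tz":0,"hand":0}])

```text
clock: 10.7
position: [0.4308, 0.0477, 0.0551]
ee_rot: [-3.078, 0.316, 0.377]
force: [-0.1, -0.2, -0.5]
width: 0.127
```

```bash
python3 st.py -43 -.45 30 14
```

```text
t 10.7 lip case [-43.75  -0.63  33.56] pitch 13.98 F L/y/z [-0.02  0.22 -0.5 ] T [-0.02 -0.19 -0.02] w 0.127
shift cm [0.013 0.013 0.361] turn u [ 0.003 -0.004  0.007]
```

Call:
step_arm(plan=[{"wx":0,"wy":0,"wz":0,"tx":0.01,"ty":0,"tz":0.05,"hand":0},{"wx":0,"wy":0,"wz":0,"tx":0.01,"ty":0,"tz":0.05,"hand":0},{"wx":0,"wy":0,"wz":0,"tx":0.01,"ty":0,"tz":0.05,"hand":0},{"wx":0,"wy":0,"wz":0,"tx":0.01,"ty":0,"tz":0.05,"hand":0},{"wx":0,"wy":0,"wz":0,"tx":0,"ty":0,"tz":0,"hand":0},{"wx":0,"wy":0,"wz":0,"tx":0,"ty":0,"tz":0,"hand":0},{"wx":0,"wy":0,"wz":0,"tx":0,"ty":0,"tz":0,"hand":0},{"wx":0,"wy":0,"wz":0,"tx":0,"ty":0,"tz":0,"hand":0},{"wx":0,"wy":0,"wz":0,"tx":0,"ty":0,"tz":0,"hand":0},{"wx":0,"wy":0,"wz":0,"tx":0,"ty":0,"tz":0,"hand":0}])

```text
clock: 11.53
position: [0.4308, 0.0477, 0.0531]
ee_rot: [-3.078, 0.316, 0.377]
force: [-0.6, 0.4, -1.3]
width: 0.122
```

```bash
python3 st.py -43 -.45 30 14; python3 st.py -43 -.45 30 14|head -1; python3 snap.py 10 wrist >/dev/null; python3 st.py|head -1;python3 - <<'E'
from h import *
crop('pics/wrist_10.npz','pics/w10c.png',180,60,160,150,5)
E
```

```text
t 11.53 lip case [-43.73  -0.65  31.5 ] pitch 13.97 F L/y/z [-0.66 -0.32 -1.35] T [ 0.   -0.23  0.03] w 0.122
shift cm [-0.034  0.015  0.16 ] turn u [ 0.003 -0.005  0.007]
t 11.53 lip case [-43.73  -0.65  31.5 ] pitch 13.97 F L/y/z [-0.66 -0.32 -1.35] T [ 0.   -0.23  0.03] w 0.122
t 11.58 lip case [-43.68  -0.67  31.51] pitch 13.98 F L/y/z [ 0.35  0.41 -0.56] T [ 0.02 -0.21  0.01] w 0.123
```

View pics/w10c.png

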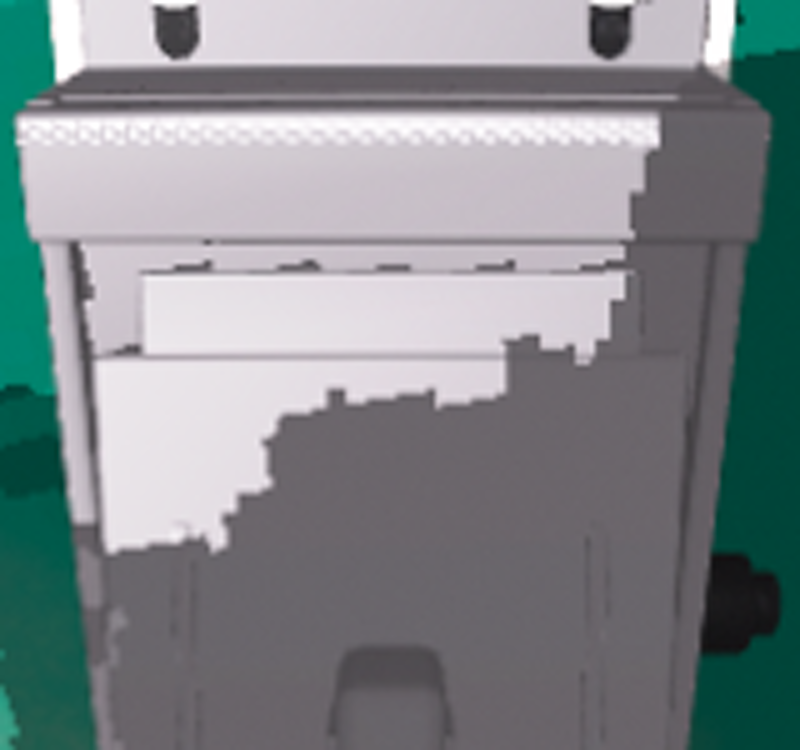

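Call:
step_arm(plan=[{"wx":0,"wy":0,"wz":0,"tx":0.01,"ty":0.01,"tz":0.05,"hand":0},{"wx":0,"wy":0,"wz":0,"tx":0.01,"ty":0,"tz":0.05,"hand":0},{"wx":0,"wy":0,"wz":0,"tx":0.01,"ty":0,"tz":0.05,"hand":0},{"wx":0,"wy":0,"wz":0,"tx":0,"ty":0,"tz":0,"hand":0},{"wx":0,"wy":0,"wz":0,"tx":0,"ty":0,"tz":0,"hand":0},{"wx":0,"wy":0,"wz":0,"tx":0,"ty":0,"tz":0,"hand":0},{"wx":0,"wy":0,"wz":0,"tx":0,"ty":0,"tz":0,"hand":0},{"wx":0,"wy":0,"wz":0,"tx":0,"ty":0,"tz":0,"hand":0},{"wx":0,"wy":0,"wz":0,"tx":0,"ty":0,"tz":0,"hand":0},{"wx":0,"wy":0,"wz":0,"tx":0,"ty":0,"tz":0,"hand":0}])

```text
clock: 12.42
position: [0.4305, 0.0476, 0.0515]
ee_rot: [-3.078, 0.316, 0.378]
force: [-2.0, 0.4, 1.4]
width: 0.124
```

```bash
python3 st.py -49 -.45 30.3 14
```

```text
t 12.42 lip case [-43.49  -0.56  29.97] pitch 13.99 F L/y/z [-2.03 -0.    1.37] T [0.02 0.14 0.01] w 0.124
shift cm [ 0.527  0.007 -0.167] turn u [ 0.003 -0.002  0.007]
```

The lip touches the shelf at a reading of z 29.97, as predicted. Sliding it in under the rail.

Call:
step_arm(plan=[{"wx":0,"wy":0,"wz":0,"tx":0,"ty":0,"tz":-0.04,"hand":0},{"wx":0,"wy":0,"wz":0,"tx":0.1,"ty":0,"tz":-0.025,"hand":0},{"wx":0,"wy":0,"wz":0,"tx":0.1,"ty":0,"tz":-0.025,"hand":0},{"wx":0,"wy":0,"wz":0,"tx":0.1,"ty":0,"tz":-0.025,"hand":0},{"wx":0,"wy":0,"wz":0,"tx":0.1,"ty":0,"tz":-0.025,"hand":0},{"wx":0,"wy":0,"wz":0,"tx":0.1,"ty":0,"tz":-0.025,"hand":0},{"wx":0,"wy":0,"wz":0,"tx":0.1,"ty":0,"tz":-0.025,"hand":0},{"wx":0,"wy":0,"wz":0,"tx":0,"ty":0,"tz":0,"hand":0},{"wx":0,"wy":0,"wz":0,"tx":0,"ty":0,"tz":0,"hand":0},{"wx":0,"wy":0,"wz":0,"tx":0,"ty":0,"tz":0,"hand":0}])

```text
clock: 13.25
position: [0.4371, 0.0463, 0.0519]
ee_rot: [-3.078, 0.316, 0.376]
force: [0.6, -0.0, 0.0]
width: 0.124
```

```bash
python3 st.py -53 -.45 30.4 14
```

```text
t 13.25 lip case [-50.19  -0.54  30.4 ] pitch 13.95 F L/y/z [ 0.6  -0.12  0.01] T [-0.03 -0.27 -0.04] w 0.124
shift cm [ 0.273  0.004 -0.075] turn u [ 0.002 -0.009  0.006]
```

Call:
step_arm(plan=[{"wx":0,"wy":0,"wz":0,"tx":0.07,"ty":0,"tz":-0.02,"hand":0},{"wx":0,"wy":0,"wz":0,"tx":0.07,"ty":0,"tz":-0.02,"hand":0},{"wx":0,"wy":0,"wz":0,"tx":0.07,"ty":0,"tz":-0.015,"hand":0},{"wx":0,"wy":0,"wz":0,"tx":0.06,"ty":0,"tz":-0.015,"hand":0},{"wx":0,"wy":0,"wz":0,"tx":0,"ty":0,"tz":0,"hand":0},{"wx":0,"wy":0,"wz":0,"tx":0,"ty":0,"tz":0,"hand":0},{"wx":0,"wy":0,"wz":0,"tx":0,"ty":0,"tz":0,"hand":0},{"wx":0,"wy":0,"wz":0,"tx":0,"ty":0,"tz":0,"hand":0},{"wx":0,"wy":0,"wz":0,"tx":0,"ty":0,"tz":0,"hand":0},{"wx":0,"wy":0,"wz":0,"tx":0,"ty":0,"tz":0,"hand":0}])

```text
clock: 14.08
position: [0.4385, 0.0459, 0.0519]
ee_rot: [-3.077, 0.315, 0.38]
force: [-5.1, 0.9, 2.7]
width: 0.125
```

```bash
python3 st.py -54.6 -.45 30.2 14; python3 snap.py 11 wrist >/dev/null; python3 st.py|head -1; python3 - <<'E'
from h import *
crop('pics/wrist_11.npz','pics/w11c.png',180,60,160,150,5)
E
```

```text
t 14.08 lip case [-51.64  -0.53  30.21] pitch 14.08 F L/y/z [-5.18  0.13  2.67] T [ 0.25  1.03 -0.02] w 0.125
shift cm [ 0.287  0.003 -0.061] turn u [0.004 0.014 0.008]
t 14.13 lip case [-51.64  -0.54  30.21] pitch 14.08 F L/y/z [-5.87  0.61  2.29] T [ 0.28  1.01 -0.01] w 0.128
```

View pics/w11c.png

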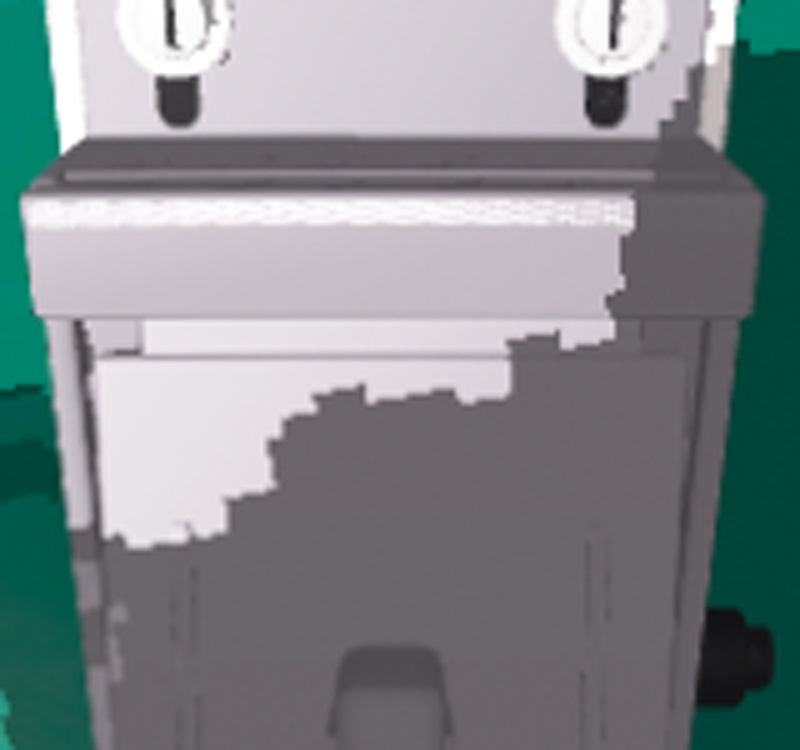

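Call:
step_arm(plan=[{"wx":0,"wy":0,"wz":0,"tx":0.05,"ty":0,"tz":-0.03,"hand":0},{"wx":0,"wy":0,"wz":0,"tx":0.05,"ty":0,"tz":-0.02,"hand":0},{"wx":0,"wy":0,"wz":0,"tx":0.05,"ty":0,"tz":-0.02,"hand":0},{"wx":0,"wy":0,"wz":0,"tx":0,"ty":0,"tz":0,"hand":0},{"wx":0,"wy":0,"wz":0,"tx":0,"ty":0,"tz":0,"hand":0},{"wx":0,"wy":0,"wz":0,"tx":0,"ty":0,"tz":0,"hand":0},{"wx":0,"wy":0,"wz":0,"tx":0,"ty":0,"tz":0,"hand":0},{"wx":0,"wy":0,"wz":0,"tx":0,"ty":0,"tz":0,"hand":0},{"wx":0,"wy":0,"wz":0,"tx":0,"ty":0,"tz":0,"hand":0},{"wx":0,"wy":0,"wz":0,"tx":0,"ty":0,"tz":0,"hand":0}])

```text
clock: 14.97
position: [0.4398, 0.0457, 0.0521]
ee_rot: [-3.077, 0.315, 0.381]
force: [-6.0, 1.6, 2.8]
width: 0.125
```

```bash
python3 st.py -54.6 -.45 30.2 14
```

```text
t 14.97 lip case [-52.91  -0.55  30.38] pitch 14.12 F L/y/z [-6.21 -0.34  2.76] T [ 0.28  1.16 -0.04] w 0.125
shift cm [ 0.168  0.003 -0.008] turn u [0.006 0.02  0.009]
```

```bash
python3 snap.py 12 wrist >/dev/null; python3 st.py; python3 - <<'E'
from h import *
crop('pics/wrist_12.npz','pics/w12c.png',190,90,140,60,5.7)
E
```

```text
t 15.02 lip case [-52.92  -0.53  30.39] pitch 14.12 F L/y/z [-5.18  0.33  2.3 ] T [0.33 1.15 0.03] w 0.123
```

View pics/w12c.png

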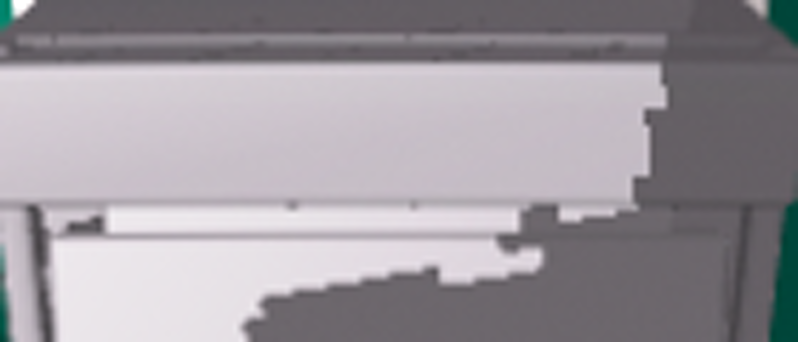

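```bash
cat > gap.py <<'E'
import sys
from plan import *
def gap(n,vr,vp,us=(230,258,290),tz=.0005):
    z=load('pics/wrist_%s.npz'%n);RT=z['RT'];p=z['pos']
    case=lambda W:np.c_[-(W-OC)@L,(W-OC)@Yb,(W-OC)[:,2]]*1000
    a=case(onplane(z,[(u,vr) for u in us],.039))[:,0].mean()
    r=ray(z,[(u,vp) for u in us])@z['R']; c=-z['R'].T@z['t']
    W=np.array([c+(tz-RT[:,2]@(c-p))/(RT[:,2]@q)*q for q in r]); l=case(W).mean(0)
    print('rail',a.round(2),'plate edge tool x',((W-p)@RT*1000)[:,0].mean().round(2),'case',l.round(2))
    th=np.arctan2(-RT[2,0],RT[:,0]@L)
    # lip edge underside: 9mm ahead, 4mm below plate top
    lip=l[0]-9*np.cos(th)+4*np.sin(th); print('lip edge',lip.round(2),'corrected to rail -49:',(lip-a-49).round(2))
gap(sys.argv[1],float(sys.argv[2]),float(sys.argv[3]))
E
python3 gap.py 12 125.4 131.2; python3 gap.py 9 97.4 130.8; python3 gap.py 11 123.4 130.8
```

```text
rail -48.8 plate edge tool x 61.8 case [-44.77   0.32  36.56]
lip edge -52.52 corrected to rail -49: -52.72
rail -48.93 plate edge tool x 62.01 case [-31.69   1.11  44.15]
lip edge -39.45 corrected to rail -49: -39.52
rail -48.67 plate edge tool x 62.0 case [-43.69   0.31  36.33]
lip edge -51.45 corrected to rail -49: -51.78
```

Vision and pose agree that the lip is about 1.2 to 1.4 mm into the spring. Pressing in a further 2 mm or so.

Call:
step_arm(plan=[{"wx":0,"wy":0,"wz":0,"tx":0.06,"ty":0,"tz":-0.015,"hand":0},{"wx":0,"wy":0,"wz":0,"tx":0.06,"ty":0,"tz":-0.015,"hand":0},{"wx":0,"wy":0,"wz":0,"tx":0.06,"ty":0,"tz":-0.015,"hand":0},{"wx":0,"wy":0,"wz":0,"tx":0.05,"ty":0,"tz":-0.01,"hand":0},{"wx":0,"wy":0,"wz":0,"tx":0,"ty":0,"tz":0,"hand":0},{"wx":0,"wy":0,"wz":0,"tx":0,"ty":0,"tz":0,"hand":0},{"wx":0,"wy":0,"wz":0,"tx":0,"ty":0,"tz":0,"hand":0},{"wx":0,"wy":0,"wz":0,"tx":0,"ty":0,"tz":0,"hand":0},{"wx":0,"wy":0,"wz":0,"tx":0,"ty":0,"tz":0,"hand":0},{"wx":0,"wy":0,"wz":0,"tx":0,"ty":0,"tz":0,"hand":0}])

```text
clock: 15.85
position: [0.4414, 0.0453, 0.0521]
ee_rot: [-3.077, 0.315, 0.383]
force: [-6.8, 1.4, 2.9]
width: 0.12
```

```bash
python3 snap.py 13 wrist >/dev/null; python3 st.py -54.8 -.45 30.2 9; python3 - <<'E'
from h import *
crop('pics/wrist_13.npz','pics/w13c.png',190,90,140,60,5.7)
E
```

```text
t 15.9 lip case [-54.51  -0.54  30.27] pitch 14.2 F L/y/z [-6.69 -0.81  2.61] T [0.41 1.58 0.01] w 0.124
shift cm [0.019 0.001 0.647] turn u [0.006 0.867 0.01 ]
```

View pics/w13c.png

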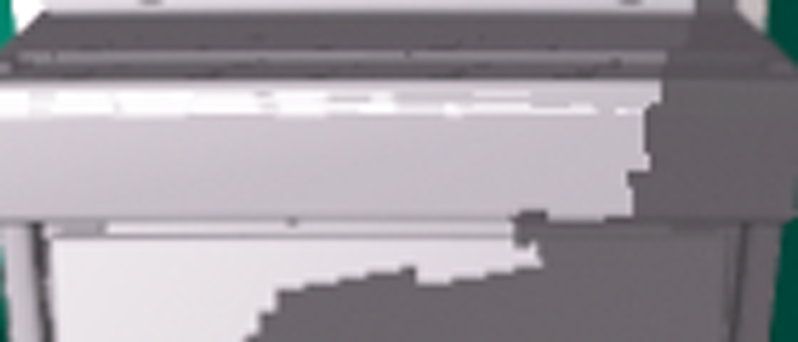

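```bash
python3 gap.py 13 127.8 131.2
```

```text
rail -49.08 plate edge tool x 61.75 case [-46.36   0.33  36.48]
lip edge -54.1 corrected to rail -49: -54.02
```

Call:
step_arm(plan=[{"wx":0,"wy":0.17,"wz":0,"tx":0.01,"ty":0,"tz":0.125,"hand":0},{"wx":0,"wy":0.17,"wz":0,"tx":0.01,"ty":0,"tz":0.125,"hand":0},{"wx":0,"wy":0.17,"wz":0,"tx":0.01,"ty":0,"tz":0.125,"hand":0},{"wx":0,"wy":0.17,"wz":0,"tx":0,"ty":0,"tz":0.125,"hand":0},{"wx":0,"wy":0,"wz":0,"tx":0,"ty":0,"tz":0,"hand":0},{"wx":0,"wy":0,"wz":0,"tx":0,"ty":0,"tz":0,"hand":0},{"wx":0,"wy":0,"wz":0,"tx":0,"ty":0,"tz":0,"hand":0},{"wx":0,"wy":0,"wz":0,"tx":0,"ty":0,"tz":0,"hand":0},{"wx":0,"wy":0,"wz":0,"tx":0,"ty":0,"tz":0,"hand":0},{"wx":0,"wy":0,"wz":0,"tx":0,"ty":0,"tz":0,"hand":0}])

```text
clock: 16.73
position: [0.4404, 0.0455, 0.0471]
ee_rot: [-3.096, 0.317, 0.275]
force: [-7.0, 1.3, 3.6]
width: 0.123
```

```bash
python3 snap.py 14 wrist >/dev/null; python3 st.py -54.8 -.45 30.2 7; python3 - <<'E'
from h import *
crop('pics/wrist_14.npz','pics/w14c.png',190,90,140,60,5.7)
E
```

```text
t 16.78 lip case [-54.89  -0.51  30.09] pitch 10.14 F L/y/z [-8.4  -0.03  4.59] T [ 0.5   1.65 -0.01] w 0.124
shift cm [-0.025 -0.003  0.381] turn u [0.006 0.523 0.012]
```

View pics/w14c.png

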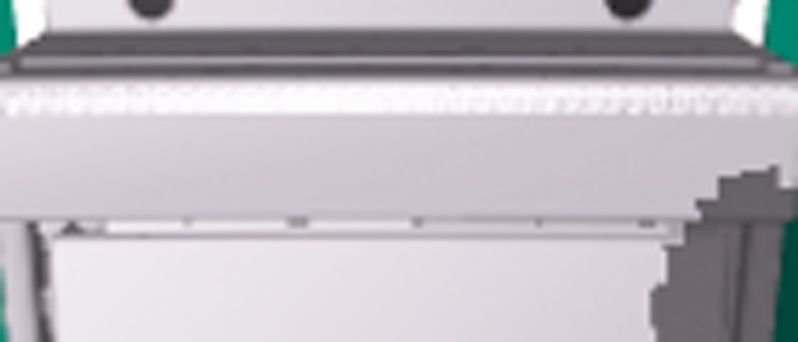

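```bash
python3 gap.py 14 127.75 131.2
```

```text
rail -49.08 plate edge tool x 61.86 case [-46.37   0.35  35.68]
lip edge -54.53 corrected to rail -49: -54.45
```

Call:
step_arm(plan=[{"wx":0,"wy":0.17,"wz":0,"tx":-0.005,"ty":0,"tz":0.125,"hand":0},{"wx":0,"wy":0.17,"wz":0,"tx":-0.005,"ty":0,"tz":0.125,"hand":0},{"wx":0,"wy":0.17,"wz":0,"tx":-0.005,"ty":0,"tz":0.125,"hand":0},{"wx":0,"wy":0,"wz":0,"tx":0,"ty":0,"tz":0,"hand":0},{"wx":0,"wy":0,"wz":0,"tx":0,"ty":0,"tz":0,"hand":0},{"wx":0,"wy":0,"wz":0,"tx":0,"ty":0,"tz":0,"hand":0},{"wx":0,"wy":0,"wz":0,"tx":0,"ty":0,"tz":0,"hand":0},{"wx":0,"wy":0,"wz":0,"tx":0,"ty":0,"tz":0,"hand":0},{"wx":0,"wy":0,"wz":0,"tx":0,"ty":0,"tz":0,"hand":0},{"wx":0,"wy":0,"wz":0,"tx":0,"ty":0,"tz":0,"hand":0}])

```text
clock: 17.62
position: [0.4399, 0.0456, 0.0433]
ee_rot: [-3.108, 0.318, 0.192]
force: [-7.2, 1.4, 2.5]
width: 0.128
```

```bash
python3 snap.py 15 wrist side>/dev/null; python3 st.py -54.8 -.45 30.2 4; python3 - <<'E'
from h import *
crop('pics/wrist_15.npz','pics/w15c.png',190,90,140,60,5.7)
E
```

```text
t 17.72 lip case [-55.18  -0.52  30.1 ] pitch 7.05 F L/y/z [-7.77  0.03  2.67] T [ 0.48  1.6  -0.01] w 0.128
shift cm [-0.053 -0.002  0.374] turn u [0.005 0.508 0.011]
```

View pics/w15c.png

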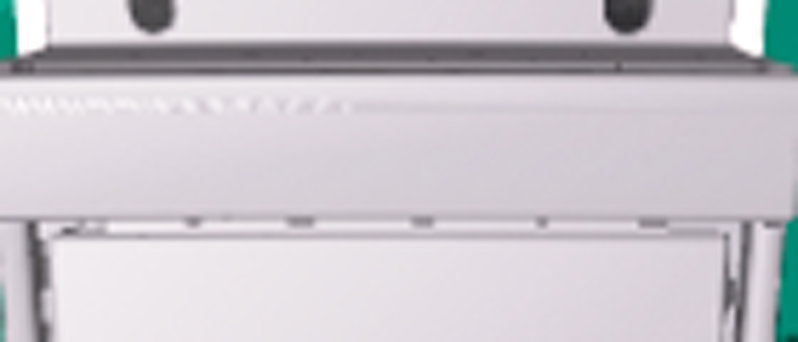

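Call:
step_arm(plan=[{"wx":0,"wy":0.17,"wz":0,"tx":-0.01,"ty":0,"tz":0.125,"hand":0},{"wx":0,"wy":0.17,"wz":0,"tx":-0.01,"ty":0,"tz":0.125,"hand":0},{"wx":0,"wy":0,"wz":0,"tx":0,"ty":0,"tz":0,"hand":0},{"wx":0,"wy":0,"wz":0,"tx":0,"ty":0,"tz":0,"hand":0},{"wx":0,"wy":0,"wz":0,"tx":0,"ty":0,"tz":0,"hand":0},{"wx":0,"wy":0,"wz":0,"tx":0,"ty":0,"tz":0,"hand":0},{"wx":0,"wy":0,"wz":0,"tx":0,"ty":0,"tz":0,"hand":0},{"wx":0,"wy":0,"wz":0,"tx":0,"ty":0,"tz":0,"hand":0},{"wx":0,"wy":0,"wz":0,"tx":0,"ty":0,"tz":0,"hand":0},{"wx":0,"wy":0,"wz":0,"tx":0,"ty":0,"tz":0,"hand":0}])

```text
clock: 18.55
position: [0.4405, 0.0455, 0.0411]
ee_rot: [-3.114, 0.319, 0.134]
force: [-6.1, 0.9, 4.5]
width: 0.126
```

```bash
python3 snap.py 16 wrist scene>/dev/null; python3 st.py -54.8 -.45 30.2 3; python3 - <<'E'
from h import *
crop('pics/wrist_16.npz','pics/w16c.png',190,90,140,60,5.7)
crop('pics/scene_16.npz','pics/c16.png',205,215,80,70,8)
E
```

```text
t 18.65 lip case [-56.26  -0.55  30.47] pitch 4.92 F L/y/z [-5.71 -0.54  4.44] T [ 0.42  1.44 -0.04] w 0.121
shift cm [-0.154  0.003  0.278] turn u [0.003 0.319 0.009]
```

View pics/w16c.png

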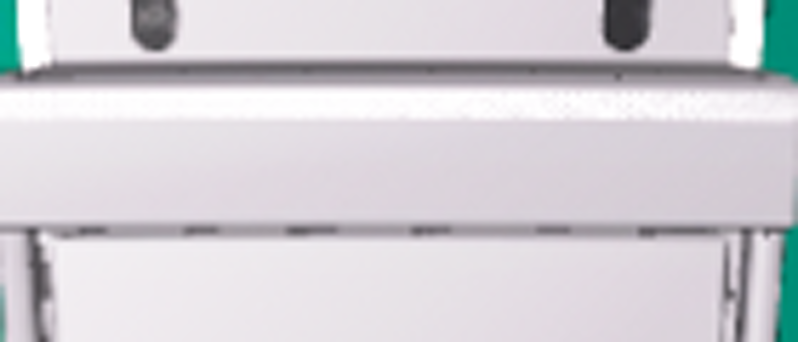

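View pics/c16.png

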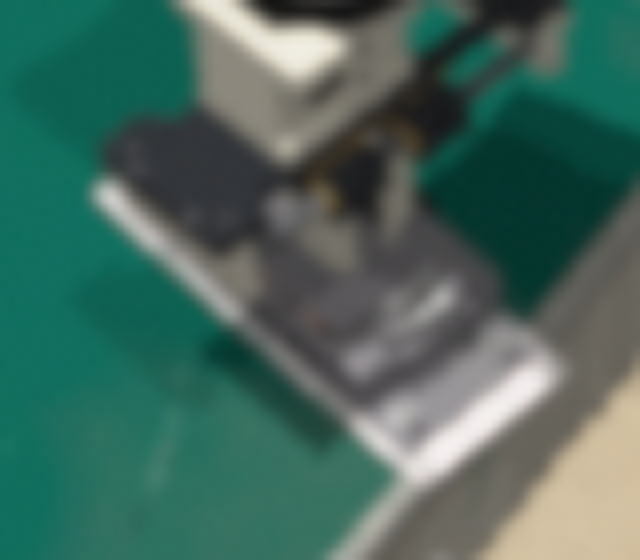

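```bash
python3 gap.py 15 127.75 130.9;python3 gap.py 16 129.6 131.1
```

```text
rail -49.01 plate edge tool x 62.07 case [-46.6    0.36  35.19]
lip edge -55.04 corrected to rail -49: -55.03
rail -48.76 plate edge tool x 61.98 case [-47.4    0.33  35.25]
lip edge -56.02 corrected to rail -49: -56.26
```

The latch is now being driven back, and its push has the lip about 4.6 mm into the spring. Backing off 1.5 mm, then swinging further.

Call:
step_arm(plan=[{"wx":0,"wy":0,"wz":0,"tx":-0.08,"ty":0,"tz":0,"hand":0},{"wx":0,"wy":0,"wz":0,"tx":-0.08,"ty":0,"tz":0,"hand":0},{"wx":0,"wy":0.17,"wz":0,"tx":-0.015,"ty":0,"tz":0.125,"hand":0},{"wx":0,"wy":0,"wz":0,"tx":0,"ty":0,"tz":0,"hand":0},{"wx":0,"wy":0,"wz":0,"tx":0,"ty":0,"tz":0,"hand":0},{"wx":0,"wy":0,"wz":0,"tx":0,"ty":0,"tz":0,"hand":0},{"wx":0,"wy":0,"wz":0,"tx":0,"ty":0,"tz":0,"hand":0},{"wx":0,"wy":0,"wz":0,"tx":0,"ty":0,"tz":0,"hand":0},{"wx":0,"wy":0,"wz":0,"tx":0,"ty":0,"tz":0,"hand":0},{"wx":0,"wy":0,"wz":0,"tx":0,"ty":0,"tz":0,"hand":0}])

```text
clock: 19.48
position: [0.44, 0.0457, 0.0401]
ee_rot: [-3.117, 0.32, 0.102]
force: [-0.2, 0.7, 2.2]
width: 0.125
```

```bash
python3 snap.py 17 wrist >/dev/null; python3 st.py -54.8 -.45 30.2 2; python3 - <<'E'
from h import *
crop('pics/wrist_17.npz','pics/w17c.png',190,90,140,60,5.7)
E
```

```text
t 19.53 lip case [-55.9   -0.59  30.97] pitch 3.75 F L/y/z [-1.48  0.03  0.63] T [0.15 0.33 0.01] w 0.125
shift cm [-0.115  0.01   0.302] turn u [0.    0.292 0.006]
```

View pics/w17c.png

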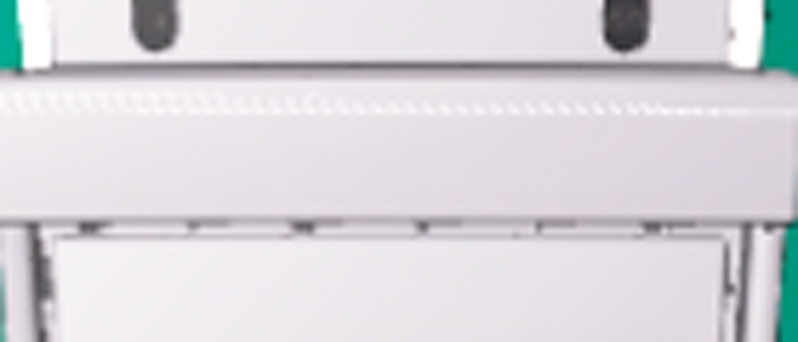

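```bash
python3 gap.py 17 127.85 131.2
```

```text
rail -49.18 plate edge tool x 61.95 case [-46.94   0.28  35.56]
lip edge -55.66 corrected to rail -49: -55.47
```

Call:
step_arm(plan=[{"wx":0,"wy":0.17,"wz":0,"tx":-0.02,"ty":0,"tz":0.14,"hand":0},{"wx":0,"wy":0.17,"wz":0,"tx":-0.02,"ty":0,"tz":0.14,"hand":0},{"wx":0,"wy":0,"wz":0,"tx":0,"ty":0,"tz":0,"hand":0},{"wx":0,"wy":0,"wz":0,"tx":0,"ty":0,"tz":0,"hand":0},{"wx":0,"wy":0,"wz":0,"tx":0,"ty":0,"tz":0,"hand":0},{"wx":0,"wy":0,"wz":0,"tx":0,"ty":0,"tz":0,"hand":0},{"wx":0,"wy":0,"wz":0,"tx":0,"ty":0,"tz":0,"hand":0},{"wx":0,"wy":0,"wz":0,"tx":0,"ty":0,"tz":0,"hand":0},{"wx":0,"wy":0,"wz":0,"tx":0,"ty":0,"tz":0,"hand":0},{"wx":0,"wy":0,"wz":0,"tx":0,"ty":0,"tz":0,"hand":0}])

```text
clock: 20.37
position: [0.4389, 0.0459, 0.0372]
ee_rot: [-3.122, 0.32, 0.048]
force: [-1.5, 1.1, -4.3]
width: 0.126
```

```bash
python3 snap.py 18 wrist >/dev/null; python3 st.py -54.8 -.45 30.2 0; python3 - <<'E'
from h import *
crop('pics/wrist_18.npz','pics/w18c.png',190,90,140,60,5.7)
E
```

```text
t 20.42 lip case [-55.07  -0.56  30.48] pitch 1.76 F L/y/z [-1.82 -1.59 -6.31] T [ 0.28  0.49 -0.03] w 0.128
shift cm [-0.037  0.004  0.249] turn u [0.002 0.294 0.009]
```

View pics/w18c.png

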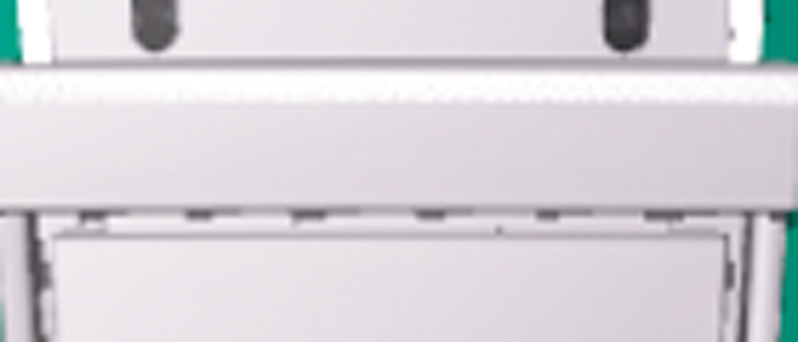

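The force now reads -6 N, pulling the tool down, which suggests the rear edge may already be under the latch. Swinging gently down to flush.

Call:
step_arm(plan=[{"wx":0,"wy":0.15,"wz":0,"tx":-0.01,"ty":0,"tz":0.12,"hand":0},{"wx":0,"wy":0,"wz":0,"tx":0,"ty":0,"tz":0,"hand":0},{"wx":0,"wy":0,"wz":0,"tx":0,"ty":0,"tz":0,"hand":0},{"wx":0,"wy":0,"wz":0,"tx":0,"ty":0,"tz":0,"hand":0},{"wx":0,"wy":0,"wz":0,"tx":0,"ty":0,"tz":0,"hand":0},{"wx":0,"wy":0,"wz":0,"tx":0,"ty":0,"tz":0,"hand":0},{"wx":0,"wy":0,"wz":0,"tx":0,"ty":0,"tz":0,"hand":0},{"wx":0,"wy":0,"wz":0,"tx":0,"ty":0,"tz":0,"hand":0},{"wx":0,"wy":0,"wz":0,"tx":0,"ty":0,"tz":0,"hand":0},{"wx":0,"wy":0,"wz":0,"tx":0,"ty":0,"tz":0,"hand":0}])

```text
clock: 21.25
position: [0.4384, 0.0459, 0.036]
ee_rot: [-3.124, 0.32, 0.025]
force: [-5.1, 2.8, -3.1]
width: 0.127
```

```bash
python3 snap.py 19 wrist scene side >/dev/null; python3 st.py -54.8 -.45 30.2 0; python3 - <<'E'
from h import *
crop('pics/wrist_19.npz','pics/w19c.png',190,90,140,60,5.7)
crop('pics/scene_19.npz','pics/c19.png',215,225,60,50,10)
crop('pics/side_19.npz','pics/d19.png',175,150,70,45,10)
E
```

```text
t 21.4 lip case [-54.66  -0.52  30.34] pitch 0.9 F L/y/z [-4.8  -1.54 -3.47] T [0.46 1.13 0.02] w 0.124
shift cm [ 0.008 -0.     0.126] turn u [0.003 0.15  0.009]
```

View pics/w19c.png

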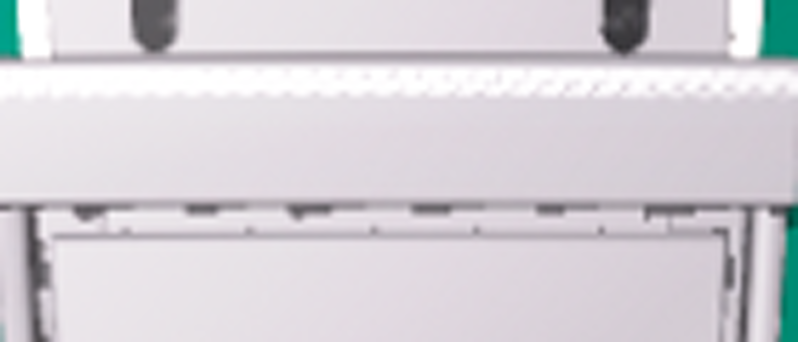

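View pics/c19.png

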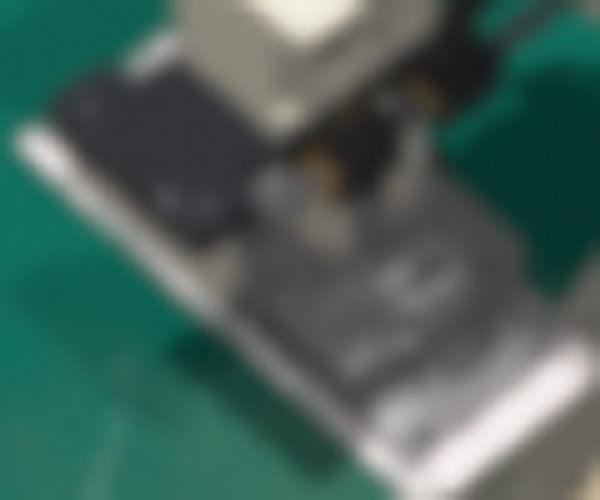

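View pics/d19.png

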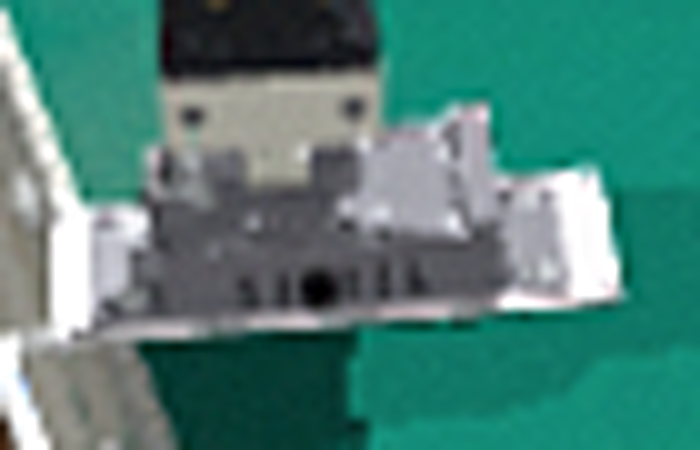

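The push against the lip spring is back at about 5 N with no counter-push from the latch, so it appears to have snapped. One last small swing to flush.

Call:
step_arm(plan=[{"wx":0,"wy":0.08,"wz":0,"tx":0,"ty":0,"tz":0.07,"hand":0},{"wx":0,"wy":0.08,"wz":0,"tx":0,"ty":0,"tz":0.07,"hand":0},{"wx":0,"wy":0,"wz":0,"tx":0,"ty":0,"tz":0,"hand":0},{"wx":0,"wy":0,"wz":0,"tx":0,"ty":0,"tz":0,"hand":0},{"wx":0,"wy":0,"wz":0,"tx":0,"ty":0,"tz":0,"hand":0},{"wx":0,"wy":0,"wz":0,"tx":0,"ty":0,"tz":0,"hand":0},{"wx":0,"wy":0,"wz":0,"tx":0,"ty":0,"tz":0,"hand":0},{"wx":0,"wy":0,"wz":0,"tx":0,"ty":0,"tz":0,"hand":0},{"wx":0,"wy":0,"wz":0,"tx":0,"ty":0,"tz":0,"hand":0},{"wx":0,"wy":0,"wz":0,"tx":0,"ty":0,"tz":0,"hand":0}])

```text
clock: 22.23
position: [0.4385, 0.0459, 0.0348]
ee_rot: [3.125, -0.32, 0.002]
force: [-5.0, 1.5, 1.0]
width: 0.125
```

```bash
python3 st.py -54.8 -.45 30.2 0
```

```text
t 22.23 lip case [-54.81  -0.53  30.39] pitch -0.07 F L/y/z [-5.25 -0.48  1.03] T [0.46 1.48 0.07] w 0.125
shift cm [-0.001  0.002  0.01 ] turn u [ 0.    -0.011  0.008]
```

Call:
step_arm(plan=[{"wx":0,"wy":0,"wz":0,"tx":-0.08,"ty":0,"tz":0,"hand":0},{"wx":0,"wy":0,"wz":0,"tx":-0.08,"ty":0,"tz":0,"hand":0},{"wx":0,"wy":0,"wz":0,"tx":-0.05,"ty":0,"tz":0,"hand":0},{"wx":0,"wy":0,"wz":0,"tx":0,"ty":0,"tz":0,"hand":0.15},{"wx":0,"wy":0,"wz":0,"tx":0,"ty":0,"tz":0,"hand":0.25},{"wx":0,"wy":0,"wz":0,"tx":0,"ty":0,"tz":0,"hand":0.4},{"wx":0,"wy":0,"wz":0,"tx":0,"ty":0,"tz":0,"hand":0.4},{"wx":0,"wy":0,"wz":0,"tx":0,"ty":0,"tz":0,"hand":0.4},{"wx":0,"wy":0,"wz":0,"tx":0,"ty":0,"tz":0,"hand":0.4},{"wx":0,"wy":0,"wz":0,"tx":0,"ty":0,"tz":0,"hand":0.4}])

```text
clock: 23.07
position: [0.4371, 0.0463, 0.0347]
ee_rot: [3.125, -0.32, 0.004]
force: [-0.3, 0.9, -0.6]
width: 0.393
```

```bash
python3 st.py
```

```text
t 23.07 lip case [-53.42  -0.58  30.39] pitch -0.14 F L/y/z [-0.47 -0.82 -0.56] T [ 0.03  0.14 -0.01] w 0.393
```

Call:
step_arm(plan=[{"wx":0,"wy":0,"wz":0,"tx":0,"ty":0,"tz":-0.5,"hand":0.4},{"wx":0,"wy":0,"wz":0,"tx":0,"ty":0,"tz":-1,"hand":0.4},{"wx":0,"wy":0,"wz":0,"tx":0,"ty":0,"tz":-1.5,"hand":0.4},{"wx":0,"wy":0,"wz":0,"tx":-0.5,"ty":0,"tz":-2,"hand":0.4},{"wx":0,"wy":0,"wz":0,"tx":-0.5,"ty":0,"tz":-2,"hand":0.4},{"wx":0,"wy":0,"wz":0,"tx":-0.5,"ty":0,"tz":-2,"hand":0.4},{"wx":0,"wy":0,"wz":0,"tx":-0.5,"ty":0,"tz":-2,"hand":0.4},{"wx":0,"wy":0,"wz":0,"tx":-0.5,"ty":0,"tz":-1,"hand":0.4},{"wx":0,"wy":0,"wz":0,"tx":0,"ty":0,"tz":0,"hand":0.4},{"wx":0,"wy":0,"wz":0,"tx":0,"ty":0,"tz":0,"hand":0.4}])

```text
clock: 23.9
position: [0.4124, 0.0517, 0.155]
ee_rot: [-3.125, 0.319, -0.005]
force: [0.3, 0.5, -0.5]
width: 0.401
```

```bash
python3 snap.py 20 wrist scene side; python3 - <<'E'
from h import *
crop('pics/scene_20.npz','pics/c20.png',215,225,60,50,10)
crop('pics/side_20.npz','pics/d20.png',175,150,70,45,10)
E
```

```text
t 23.9 pos [0.4124 0.0517 0.155 ] F [ 0.29  0.48 -0.47] T [0.02 0.09 0.04] w 0.401
toolx [ 0.9793 -0.2023  0.0033] yaw -11.67
tooly [-0.2023 -0.9793 -0.0011] toolz [ 3.5e-03  5.0e-04 -1.0e+00]
j [-0.64  0.17  0.45  2.17 -0.1   0.81 -1.9 ]
```

View pics/wrist_20.png

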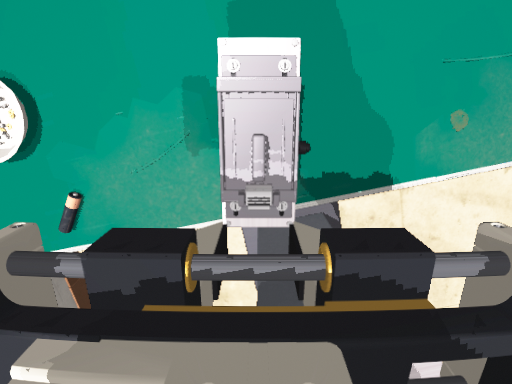

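View pics/c20.png

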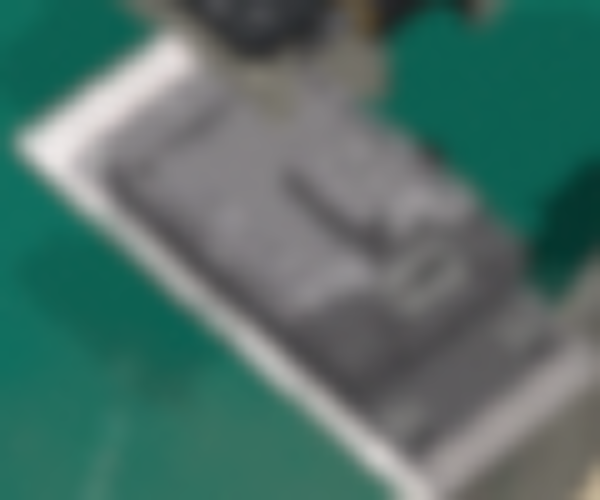

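View pics/d20.png

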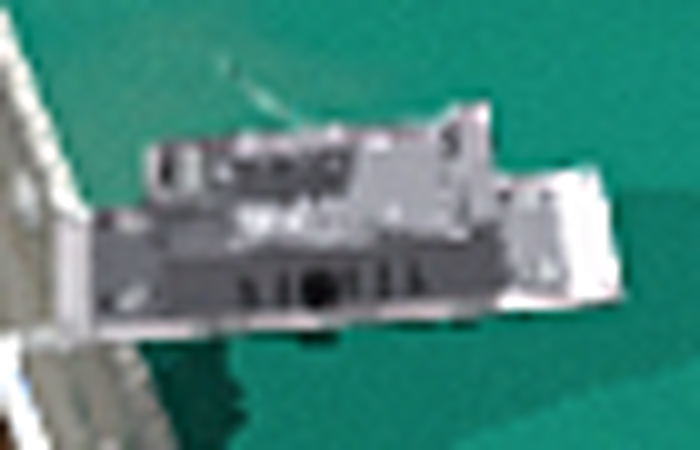

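Cover on the box with the hand clear: rail at (258,84), fin at (258,155), latch at (259,197). Checking the latch and the flush height closely.

```bash
python3 - <<'E'
from plan import *
crop('pics/wrist_20.npz','pics/w20c.png',205,70,110,165,4.5 if 0 else 3.6)
crop('pics/wrist_20.npz','pics/w20d.png',215,165,85,65,9)
z=load('pics/wrist_20.npz');C=cloud(z)
X=np.stack([-(C-OC)@L,(C-OC)@Yb,(C-OC)@U],-1)*1000
for x0 in (-46,-40,-30,-20,-10,0,10,20,30,36,40):
  for y0 in (-27,22):
    m=(abs(X[...,0]-x0)<2.5)&(abs(X[...,1]-y0)<5)&(z['d']>0); print(x0,y0,m.sum(),np.median(X[m][:,2]).round(2) if m.any() else'')
for x0 in np.arange(34,64,2):
    m=(abs(X[...,0]-x0)<1)&(abs(X[...,1])<10); print('latch',x0,m.sum(),np.median(X[m][:,2]).round(1) if m.any() else '')
E
```

```text
-46 -27 50 33.62
-46 22 55 33.79
-40 -27 60 35.16
-40 22 66 35.05
-30 -27 50 34.95
-30 22 55 34.98
-20 -27 50 35.21
-20 22 50 35.34
-10 -27 66 35.22
-10 22 60 35.27
0 -27 51 35.29
0 22 50 35.3
10 -27 1394 247.42
10 22 1278 245.33
20 -27 4096 268.06
20 22 2764 263.05
30 -27 193 172.43
30 22 443 225.98
36 -27 45 35.14
36 22 355 186.34
40 -27 45 35.12
40 22 180 188.53
latch 34 14 35.1
latch 36 17 34.9
latch 38 39 35.0
latch 40 62 35.4
latch 42 57 42.0
latch 44 55 45.4
latch 46 42 45.9
latch 48 37 46.0
latch 50 44 46.5
latch 52 34 46.8
latch 54 45 47.1
latch 56 40 46.6
latch 58 57 49.1
latch 60 38 50.4
latch 62 9 49.7
```

View pics/w20d.png

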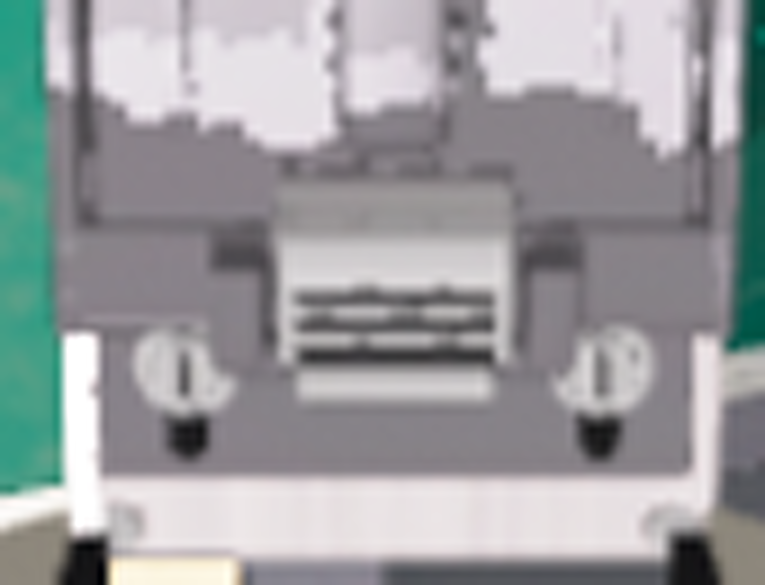

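View pics/w20c.png

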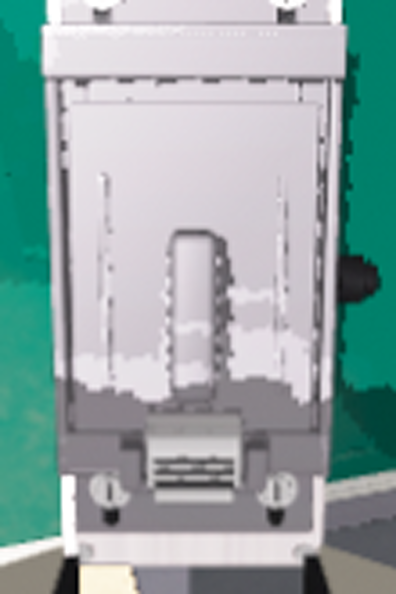

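```bash
python3 -c "
from cell import arm
print(arm.sign_off()); print(arm.observe()['clock'])"
```

```text
the job is handed in; nothing more can be done
None
the job is handed in; nothing more can be done
```

The cover is back on the battery box with the latch snapped over it, and I handed the job in at about 24 s of the 61 s allowed. No verdict came back. I hooked the lip under the rail at 14 degrees, pressed it in, kept it pressed while I swung the rear edge down, then let go and lifted clear.

**Last checks:**
- **Flush:** the cover top measured the same height front to rear, about 35.1 mm. That is 34 mm plus the roughly 1 mm by which this camera's depth also read the rail and shelf high.
- **Latch:** its nose sits over the rear edge at its rest position. When the tool still held the rear edge slightly high, I felt about 6 N holding it down.
- **Clear of the cover:** the hand is open and well above the box. The old cell is in view where it lay; the screwdriver is out of that view, and I never reached near it.
- **Forces:** the highest I read was about 9 N, taken at the end of each move only.

**What disagreed or went wrong:**
- **Fingertips:** they are about 5 mm short of the reported tool point, not 22 mm beyond it. My first grasp closed on air above the fin, and the second, 25 mm lower, held.
- **Box direction:** the slot end points away from the robot, not to its right.
- **Lip travel:** I aimed for 3 mm and held it at 3 to 3.5 mm. When the latch pushed back, the lip went in to about 4.7 mm by my estimate, still under the 6 mm limit, so I eased it back 1.5 mm.

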